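# Stand the sample board up at the knob sorting tray

## Task

The sample board lies face down on the bench with its prop leg folded against its back. Swing the leg fully out to its stop, then stand the board upright, on its bottom edge and its leg, in the middle of the raised ledge behind the sorting tray, square to the ledge with its face towards the tray. Do not let the board drop or fall over, and leave the basket, the tin and the brush where they are.

Things in the scene. Friction and masses are not known exactly. Their poses are not given: they have to be found in the camera images.
- board: Plywood sample board, wooden rim round its face, 190 mm high, 140 wide, 30 thick, 0.3 to 0.5 kg. Lies face down left or right of the station, handle end towards the robot. Origin: centre of its face side (the underside while it lies). x runs from the bottom edge (-95 mm) to the top edge (95 mm) where the handle is, y across, z out of its back (back at 30 mm).
- handle (a point): Middle of the steel carrying handle's round bar, 10 mm thick, along the board's y, 80 mm of it straight; 40 mm beyond the board's top edge, on two posts 96 mm apart. At (135, 0, 20) mm in the board frame. In a light grip (8 N) the board turns about the bar; a firm grip (45 N) keeps its angle to within about 0.1 rad when it is lifted leaning.
- bottom_edge (a point): Middle of the board's bottom edge on its back side, (-95, 0, 30) mm in the board frame; the standing board leans back and rests on this edge. While it lies, it tips up about the face-side bottom edge, 30 mm below this point.
- leg_hinge (a point): On the hinge axis of the prop leg, (55, 0, 34) mm in the board frame; the axis is parallel to the board's y.
- leg_foot (a point): Centre of the round rubber foot (16 mm diameter) at the leg's free end, 140 mm from the hinge; folded, 8 mm farther off the back than the hinge. The leg, a wooden bar 28 mm wide and 16 thick, lies along the middle of the back, 4 mm off it. Fully out, the board stands leaning back 20 degrees with the foot 104 mm behind the bottom edge.
- leg (a joint): Opening of the prop leg in rad: 0 folded flat on the back, 0.65 fully out, its end against a small steel lug. Positive lifts the foot away from the back. The hinge is stiff (0.06 Nm of friction) and stays where it is left, and the leg turns between the pads of a light grip (8 N) across its width; at the start it may stand ajar by up to 0.12.
- station: Plywood sorting tray with a raised ledge behind it, one piece fixed to the bench, 310 mm deep (x), 220 wide (y), 40 high. Origin: centre of its footprint on the bench; x points away from the robot's side. The tray, with turned knobs heaped to 75 mm, takes x = -155 to -35 mm; the flat ledge x = -35 to 155 mm.
- ledge (a point): Centre of the ledge's flat top, 40 mm above the bench; the ledge is 190 mm deep (station x) and 220 mm wide (station y).
- basket: Plastic basket heaped with turned wooden knobs, 200 x 172 x 87 mm, heap to about 120 mm, on the bench on the other side of the sorting tray. Origin at the centre of its underside. Bystander.
- tin: Closed round tin of wax, 88 mm diameter, 64 mm high, on the bench beyond the sorting tray. Origin at the centre of its underside. Bystander.
- brush: Bench dust brush, 225 mm long, 35 mm wide, 56 mm high, lying on its bristles beyond the sorting tray; handle along its x. Origin on the bench about under the middle of its bristles. Bystander.

How it is judged:
By the outcome, as a careful person would: the job done as asked, in the order asked, and still so for the second after the job is handed in, with the robot touching nothing.
It also fails if it takes over 64 s, if anything falls off the work surface, if the arm or the gripper's body presses on something with over 40 N, if the wrist force passes 120 N, or if a joint passes its speed limit or range.

## Robot

A 6-joint arm with a two-finger parallel gripper is mounted at the origin on the work surface. World frame = base frame: x ahead of the robot, y to its left, z up, the work surface at z = 0. Lengths are in m, angles in rad, forces in N, time in s.
With the tool pointing down it reaches from about 0.3 to 0.875 m from the base axis. Payload 6.4 kg.
Tool frame: the origin (TCP) lies between the finger pads; the fingertips stand 19 mm ahead of it and the grasp point (between the pads) is the TCP; z points along the fingers, y is the direction in which the jaws open and shut (so a half turn about z gives the same grasp; the last joint's range is limited). The gripper opens to 85 mm and grips with 20 to 120 N. Pads are 22 mm wide; open, the fingers measure 114 mm over their backs; the gripper's body (76 mm by 85 mm) begins 54 mm behind the grasp point. The pads swing forward as they close: fully open they stand 13 mm farther back than shut.
Start: joints at [-1.537, 0.181, 1.607, -0, 1.354, -0.206], TCP at [0.137, -0.559, 0.213] pointing down, gripper open.
Joint ranges: [-2.99, 2.99], [-0.89, 2.07], [0.3, 2.58], [-1.14, 4.28], [0, 2.63], [-3.12, 3.12]. Speed limits (rad/s): [2.57, 2.57, 3.01, 3.14, 3.14, 3.14].

## Interface

Orientations are given as a unit quaternion [w, x, y, z].
In Python, from bench import * gives the robot as it stands.
- The arm moves only by the tool apply_moves, never from a script. Its argument "moves" is a list that holds one entry, the list of rows, each a list of 7 numbers: the shift along the tool's x, y, z in cm, then the turn, a rotation vector about the tool's x, y, z in rad, then the opening, from 0 (shut) to 1 (fully open). A call has 1 to 8 rows; each row is the pose to reach, as a shift and turn from the pose commanded when the call began, along the tool's axes at that moment; what a row does not reach only later rows make up. A row lasts 1/10 s, in which the tool goes at most 50 mm and 8.59 degrees, less where a joint would pass 70% of its speed; a pose out of reach is approached as far as the arm can. A call with a gripper value outside its range is refused whole. The fingers move at their own pace and stop on an object; the grip force is fixed at half the most. Time passes only in rows, so rows that repeat a pose let the fingers close. It gives the time, the measured TCP pose, the force and the opening at its end, in the units of the state.
- get_obs(): the state, without advancing time (a new reading comes with each control period).
- camera(name): name is "side" or "top" or "wrist"; returns the picture (384x512x3 uint8, red, green, blue); there is no depth.
- get_calibration(name): a dict with "vertical_fov" (degrees; the focal length in pixels is half the picture's height over the tangent of half this angle, whatever the lens; pixels are square), "cx", "cy" (the principal point, pixels), "k1" (the pictures are not rectified: a ray, as slopes to the right and down, at radius r is drawn at 1 + k1 r^2 times it, then the intrinsics apply), "R" (3x3) and "t" (3): a world point X has camera coordinates R X + t. Camera axes: x right, y down, z forward; pixel columns grow to the right and rows downward; lengths in m; the calibration is good to about 2 mm. A picture is of the moment at which its call begins: read the wrist's pose just before it. get_calibration takes no time and is no camera call; for the wrist camera it gives the pose at the moment of the call.
- hand_in(): hands the job in, once; it reports no verdict.
The state is a dict: "time_s": time; "q": joint angles; "dq": joint speeds; "joint_efforts": joint torques, N m; "eef_pos": TCP position; "eef_rot": TCP orientation; "wrist_force": force on the tool from outside, world axes, zero at the start; "torque": the same for the moment, N m; "opening": opening from 0.0 (shut) to 1.0 (fully open).
Only numpy, scipy, OpenCV 4.12 (cv2) and the standard library are available. Lean on these libraries where they do the work, as an engineer would, in place of code of your own. Each camera call takes 0.05 s, during which the arm holds its last target. There are 200 camera calls.

## Working session

There is one attempt and no reset: what is moved stays moved. The work goes in short steps, Python scripts to look and compute and a tool call to move; the robot and the scene stay as the last step left them, time stands still between calls to the robot, and variables do not carry over. Pictures are saved under pics/ and viewed, about 8 in all and at most 12, crops included, and the job is handed in when it is done.

Besides the shell and the picture viewer there is one more tool, called by a JSON object that holds its "method" and its "body". apply_moves: Moves the arm, as the interface text tells. Its arguments: {"type":"object","properties":{"moves":{"type":"array","items":{"type":"array","items":{"type":"array","items":{"type":"number"}}}}},"required":["moves"]}

```bash
ls; mkdir -p pics
cat > h.py <<'E'
from bench import *
import numpy as np, cv2
from scipy.spatial.transform import Rotation as Rn
def rot(q): return Rn.from_quat([q[1],q[2],q[3],q[0]])
def ray(name,u,v,c=None):
    c=c or get_calibration(name); f=192/np.tan(np.radians(c["vertical_fov"])/2)
    d=np.array([(u-c["cx"])/f,(v-c["cy"])/f]); s=d.copy()
    for _ in range(20): s=d/(1+c["k1"]*(s@s))
    R=np.array(c["R"]);t=np.array(c["t"])
    w=R.T@np.array([s[0],s[1],1]); return -R.T@t, w/np.linalg.norm(w)
def onz(name,u,v,z,c=None):
    o,w=ray(name,u,v,c); return o+w*(z-o[2])/w[2]
def tri(*rs):
    A=np.zeros((3,3));b=np.zeros(3)
    for o,w in rs:
        P=np.eye(3)-np.outer(w,w);A+=P;b+=P@o
    return np.linalg.solve(A,b)
def proj(name,X,c=None):
    c=c or get_calibration(name); f=192/np.tan(np.radians(c["vertical_fov"])/2)
    p=np.array(c["R"])@np.array(X)+np.array(c["t"]); s=p[:2]/p[2]; s=s*(1+c["k1"]*(s@s))
    return s*f+[c["cx"],c["cy"]]
def save(name,fn):
    im=camera(name); cv2.imwrite("pics/"+fn,im[:,:,::-1]); return im
def delta(P,R):  # shift (cm) & rotvec in tool axes from current pose to target
    o=get_obs(); r=rot(o["eef_rot"])
    return np.round(r.inv().apply(np.array(P)-o["eef_pos"])*100,2), np.round((r.inv()*R).as_rotvec(),4)
E
python3 - <<'E'
from h import *
a=save("top","top0.png");b=save("side","side0.png");w=save("wrist","w0.png")
cv2.imwrite("pics/ts.png",cv2.resize(np.vstack([a,b]),(600*512//768,600) if 0 else (400,600))[:,:,::-1])
for n in("top","side","wrist"): 
    c=get_calibration(n);print(n,{k:np.round(v,3).tolist() for k,v in c.items()})
o=get_obs();print(o)
E
```

```text
pics
top {'vertical_fov': 56.75, 'cx': 253.235, 'cy': 189.156, 'k1': -0.048, 'R': [[-0.009, -1.0, -0.025], [-0.997, 0.01, -0.071], [0.071, 0.024, -0.997]], 't': [0.031, 0.534, 0.929]}
side {'vertical_fov': 51.489, 'cx': 261.221, 'cy': 191.812, 'k1': -0.111, 'R': [[-0.948, -0.318, 0.009], [-0.185, 0.528, -0.829], [0.258, -0.787, -0.56]], 't': [0.54, 0.132, 0.918]}
wrist {'vertical_fov': 67.383, 'cx': 251.968, 'cy': 192.378, 'k1': -0.062, 'R': [[0.237, -0.971, -0.002], [-0.923, -0.226, 0.311], [-0.303, -0.072, -0.95]], 't': [-0.575, -0.04, 0.381]}
{'time_s': 0.15, 'q': array([-1.53733101e+00,  1.81371725e-01,  1.60778144e+00,  1.23348503e-05,
        1.35380976e+00, -2.06333636e-01]), 'dq': array([ 0.00097986, -0.00260012, -0.00318499, -0.00052945, -0.00037624,
        0.00161692]), 'joint_efforts': array([ 7.76309171e-04, -4.45263255e+01, -3.51690674e+01, -2.46187110e-04,
        5.81042084e-03, -1.89938424e-05]), 'eef_pos': array([ 0.13655352, -0.55808467,  0.21198887]), 'eef_rot': array([-6.82055871e-04,  9.92820591e-01,  1.19611054e-01,  6.51446330e-05]), 'wrist_force': array([-0.27793541, -0.66305193,  0.52383135]), 'torque': array([-0.02080623, -0.0478416 ,  0.01765714]), 'opening': 1.0002545142474593}
```

View pics/top0.png

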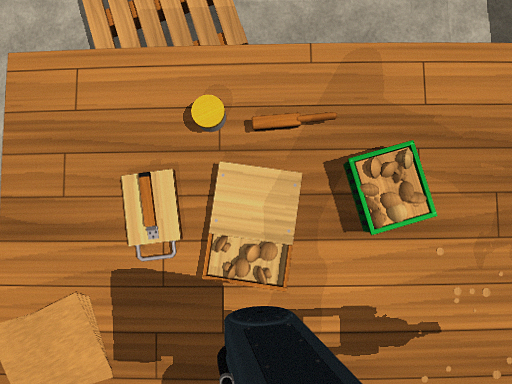

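View pics/side0.png

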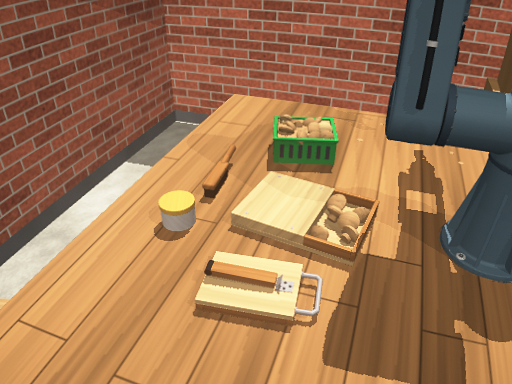

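The top view shows the board at the left: corners (122,176), (175,170), (182,242) and (130,246), with the handle bar around (157,258). The ledge corners are (219,162), (301,172), (294,244) and (208,233). In the side view the leg's dark foot is at (208,267).

Run:
```python
from h import *
for nm,pts,z in(("board",[(122,177),(175,170),(182,241),(130,246)],.03),("bar",[(137,260),(175,257)],.02),("leg",[(145,174),(153,235)],.045),("ledge",[(219,162),(301,172),(294,244),(208,233)],.04),("traynear",[(203,277),(286,287)],.04),("brush",[(253,122),(336,116)],.04),("tin",[(208,111)],.064)):
    P=[onz("top",*p,z) for p in pts]; print(nm,np.round(P,3).tolist())
# two-view heights
for nm,a,b in(("foot",(145,174),(208,267)),("barend far",(175,257),(318,278)),("ledge far left",(219,162),(233,213)),("ledge far right",(301,172),(272,173))):
    print(nm,np.round(tri(ray("top",*a),ray("side",*b)),3))
```

```text
board [[0.57, 0.379, 0.03], [0.587, 0.235, 0.03], [0.399, 0.215, 0.03], [0.386, 0.354, 0.03]]
bar [[0.348, 0.338, 0.02], [0.356, 0.236, 0.02]]
leg [[0.576, 0.311, 0.045], [0.416, 0.288, 0.045]]
ledge [[0.606, 0.115, 0.04], [0.577, -0.099, 0.04], [0.39, -0.078, 0.04], [0.42, 0.144, 0.04]]
traynear [[0.307, 0.158, 0.04], [0.28, -0.056, 0.04]]
brush [[0.711, 0.025, 0.04], [0.725, -0.195, 0.04]]
tin [[0.736, 0.141, 0.064]]
foot [0.577 0.311 0.046]
barend far [0.361 0.238 0.016]
ledge far left [0.605 0.115 0.036]
ledge far right [ 0.575 -0.101  0.032]
```

```bash
cat >> h.py <<'E'
def down(yaw): # tool pointing down, tool x at yaw (deg)
    return Rn.from_euler("z",yaw,degrees=True)*Rn.from_euler("x",180,degrees=True)
E
python3 - <<'E'
from h import *
print(delta([.50,.297,.24],down(7)))
E
```

```text
(array([ 55.61, -74.43,  -2.69]), array([-0.0014, -0.0002,  0.1176]))
```

{"method": "apply_moves", "body": {"moves": [[[55.6,-74.4,-2.7,0,0,0.118,0.6],[55.6,-74.4,-2.7,0,0,0.118,0.6],[55.6,-74.4,-2.7,0,0,0.118,0.6],[55.6,-74.4,-2.7,0,0,0.118,0.6],[55.6,-74.4,-2.7,0,0,0.118,0.6],[55.6,-74.4,-2.7,0,0,0.118,0.6],[55.6,-74.4,-2.7,0,0,0.118,0.6],[55.6,-74.4,-2.7,0,0,0.118,0.6]]]}}

```text
time_s: 0.95
eef_pos: [0.2932, -0.1887, 0.2243]
eef_rot: [0.0, 0.998, 0.06, 0.0]
wrist_force: [2.0, 0.3, 0.4]
opening: 0.601
```

Run:
```python
from h import *
print(delta([.50,.297,.24],down(7)),get_obs()["q"],get_obs()["eef_pos"])
```

```text
(array([ 26.38, -45.73,  -1.57]), array([ 0.0004, -0.0005, -0.0014])) [-9.16803335e-01 -3.98144851e-01  2.10700712e+00  2.35244407e-04
  1.43209959e+00  5.33229381e-01] [ 0.29319257 -0.18873167  0.22432903]
```

{"method": "apply_moves", "body": {"moves": [[[26.4,-45.7,-1.6,0,0,0,0.6],[26.4,-45.7,-1.6,0,0,0,0.6],[26.4,-45.7,-1.6,0,0,0,0.6],[26.4,-45.7,-1.6,0,0,0,0.6],[26.4,-45.7,-1.6,0,0,0,0.6],[26.4,-45.7,-1.6,0,0,0,0.6],[26.4,-45.7,-1.6,0,0,0,0.6],[26.4,-45.7,-1.6,0,0,0,0.6]]]}}

```text
time_s: 1.75
eef_pos: [0.4497, 0.1797, 0.2364]
eef_rot: [0.0, 0.998, 0.061, 0.0]
wrist_force: [1.0, -0.8, 0.5]
opening: 0.601
```

Run:
```python
from h import *
print(delta([.50,.297,.24],down(7)),get_obs()["q"],get_obs()["eef_pos"])
```

```text
(array([  6.43, -11.02,  -0.36]), array([ 0.0002, -0.0002,  0.0004])) [ 1.34672134e-01 -4.76262814e-02  1.80046566e+00 -1.83297913e-04
  1.38859282e+00  1.58295358e+00] [0.44965034 0.17973912 0.23637125]
```

{"method": "apply_moves", "body": {"moves": [[[6.4,-11.0,-0.4,0,0,0,0.6],[6.4,-11.0,-0.4,0,0,0,0.6],[6.4,-11.0,-0.4,0,0,0,0.6],[6.4,-11.0,-0.4,0,0,0,0.6]]]}}

```text
time_s: 2.15
eef_pos: [0.4999, 0.2974, 0.2397]
eef_rot: [-0.0, 0.998, 0.063, -0.0]
wrist_force: [-0.7, -0.9, -0.6]
opening: 0.6
```

Run:
```python
from h import *
o=get_obs();print(o["q"],o["eef_pos"])
c=get_calibration("wrist");np.save("c1.npy",c,allow_pickle=True)
im=save("wrist","w1.png");save("top","top1.png")
for P in([.58,.307,.042],[.4305,.2895,.05],[.351,.28,.02]):print(proj("wrist",P))
# fit arm: q=(q1,q2,q3,0,q5,..), tool down
from scipy.optimize import least_squares
D=[([-1.5373,.18137,1.60778],[.13655,-.55808,.21199]),([-.9168,-.39814,2.107],[.29319,-.18873,.22433]),([.13467,-.04763,1.80047],[.44965,.17974,.23637]),(o["q"][:3],o["eef_pos"])]
def f(p):
    L1,L2,H,r0,d=p;e=[]
    for q,X in D:
        r=r0+L1*np.sin(q[1])+L2*np.sin(q[1]+q[2]);z=H+L1*np.cos(q[1])+L2*np.cos(q[1]+q[2])
        e+=[r-np.sqrt(X[0]**2+X[1]**2-d*d),z-X[2],np.arctan2(X[1],X[0])-np.arcsin(d/np.hypot(X[0],X[1]))-q[0]]
    return e
s=least_squares(f,[.4,.4,.1,0,.118]);print(s.x,s.cost)
```

```text
[3.32215573e-01 1.74048348e-01 1.55966267e+00 7.55294238e-04
 1.40830868e+00 1.77758974e+00] [0.49991565 0.29735175 0.23966251]
[248.97409078  97.36375887]
[248.5478009  216.87937833]
[248.77637012 257.92827386]
[ 0.42944152  0.50127774 -0.10204313 -0.00215954  0.11785858] 7.118714647574436e-06
```

View pics/w1.png

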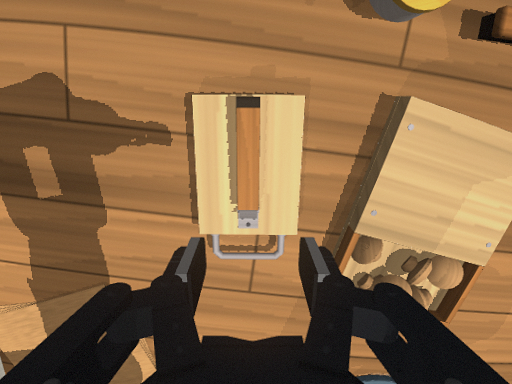

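The wrist view shows the leg straight along the image: foot at (248,97 to 107), leg columns 237 to 261, hinge plate at (248,222), bar at row 257, board corners (192,95), (305,95), (299,235) and (199,233).

```bash
python3 - <<'E'
from h import *
c=np.load("c1.npy",allow_pickle=True).item()
W=lambda u,v,z:onz("wrist",u,v,z,c)
im=cv2.imread("pics/w1.png");
hsv=cv2.cvtColor(im,cv2.COLOR_BGR2HSV)
# sub-mask black foot & leg
roi=hsv[90:115,230:268,2];ys,xs=np.where(roi<70);print("black wrist",xs.min()+230,xs.max()+230,ys.min()+90,ys.max()+90)
t=cv2.imread("pics/top0.png");h2=cv2.cvtColor(t,cv2.COLOR_BGR2HSV)
r=h2[168:185,135:165,2];ys,xs=np.where(r<80);print("black top",xs.min()+135,xs.max()+135,ys.min()+168,ys.max()+168, xs.mean()+135,ys.mean()+168)
s=cv2.imread("pics/side0.png");h3=cv2.cvtColor(s,cv2.COLOR_BGR2HSV)
r=h3[255:282,198:222,2];ys,xs=np.where(r<80);print("black side",xs.min()+198,xs.max()+198,ys.min()+255,ys.max()+255,xs.mean()+198,ys.mean()+255)
for nm,p in(("foot far",[(237,96.5),(261,96.5)]),("plate",[(248,222)])): print(nm,[np.round(W(*q,.05),4).tolist() for q in p])
B=[W(*q,.03) for q in((192.5,95),(305,95),(299,234.5),(199,233.5))];print(np.round(B,4).tolist())
print("bar",np.round([W(215,257,.02),W(283,257,.02)],4).tolist())
L=[W(*q,.04) for q in((409,97),(362,233))];print(np.round(L,4).tolist())
E
python3 - <<'E'
import cv2
a=cv2.imread('pics/w1.png')[85:115,225:270];b=cv2.imread('pics/top0.png')[160:190,125:170];c=cv2.imread('pics/side0.png')[250:290,190:235][:30]
import numpy as np
cv2.imwrite('pics/crop.png',cv2.resize(np.vstack([a,b,c]),None,fx=6,fy=6,interpolation=0))
E
```

```text
black wrist 237 259 97 106
black top 139 151 172 184 145.3684210526316 175.0701754385965
black side 205 213 260 274 208.64285714285714 267.51428571428573
foot far [[0.5802, 0.3242, 0.05], [0.5837, 0.2965, 0.05]]
plate [[0.4242, 0.2924, 0.05]]
[[0.5755, 0.3799, 0.03], [0.5927, 0.2425, 0.03], [0.405, 0.217, 0.03], [0.3886, 0.3589, 0.03]]
bar [[0.3472, 0.3337, 0.02], [0.3602, 0.2319, 0.02]]
[[0.6079, 0.1174, 0.04], [0.4226, 0.1319, 0.04]]
```

View pics/crop.png

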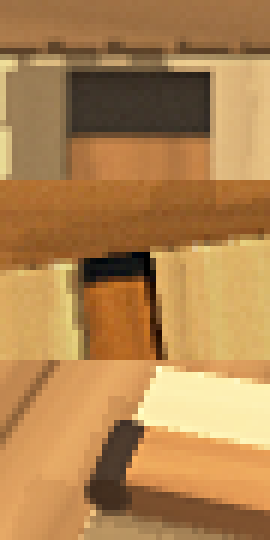

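Run:
```python
from h import *
c=np.load("c1.npy",allow_pickle=True).item()
w=ray("wrist",248.5,107,c);t=ray("top",144.6,176.6);s=ray("side",212.8,265.5)
for k in((w,t),(w,s),(t,s),(w,t,s)):print(np.round(tri(*k),4))
w=ray("wrist",283,257,c);s=ray("side",318,278);t=ray("top",175,257)
print("bar R",np.round(tri(w,s),4))
```

```text
[0.5692 0.3099 0.0494]
[0.5696 0.3092 0.0512]
[0.5683 0.3096 0.052 ]
[0.569  0.3095 0.0516]
bar R [0.363  0.2347 0.0165]
```

Run:
```python
from h import *
print(delta([.55,.307,.053],down(7.1)))
```

```text
(array([ 5.24, -0.64, 18.65]), array([ 0.0008,  0.0017, -0.0008]))
```

{"method": "apply_moves", "body": {"moves": [[[3.0,-0.6,5,0,0,0,0.5],[5.2,-0.6,9.5,0,0,0,0.5],[5.2,-0.6,13.5,0,0,0,0.5],[5.2,-0.6,16.5,0,0,0,0.5],[5.2,-0.6,18.0,0,0,0,0.5],[5.2,-0.6,18.6,0,0,0,0.5],[5.2,-0.6,18.6,0,0,0,0.5]]]}}

```text
time_s: 2.95
eef_pos: [0.5509, 0.3061, 0.0552]
eef_rot: [-0.0, 0.998, 0.061, 0.0]
wrist_force: [1.0, -0.1, -0.1]
opening: 0.505
```

{"method": "apply_moves", "body": {"moves": [[[0,0,0,0,0,0,0.0],[0,0,0,0,0,0,0.0],[0,0,0,0,0,0,0.0],[0,0,0,0,0,0,0.0],[0,0,0,0,0,0,0.0]]]}}

```text
time_s: 3.45
eef_pos: [0.5507, 0.3067, 0.0549]
eef_rot: [-0.0, 0.998, 0.061, 0.0]
wrist_force: [0.2, -0.6, -0.1]
opening: -0.002
```

Run:
```python
from h import *
o=get_obs();print(o["eef_pos"],o["wrist_force"],o["torque"],o["opening"],o["q"])
save("wrist","w2.png")
```

```text
[0.55067745 0.30669646 0.05487769] [ 0.20965248 -0.55326596 -0.05259822] [-0.06713038  0.03266151 -0.01429699] -0.0016308355135124092 [3.20161141e-01 4.74451534e-01 1.57011493e+00 8.84272645e-06
 1.09641941e+00 1.76900901e+00]
```

View pics/w2.png

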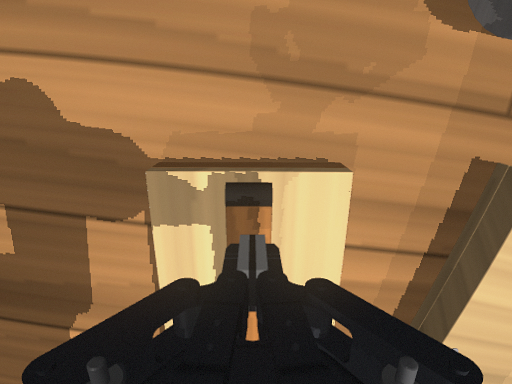

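Run:
```python
from h import *
o=get_obs();r=rot(o["eef_rot"])
for x in(-.011,.011):
  for z in(0,.019):print(x,z,proj("wrist",o["eef_pos"]+r.apply([x,0,z])))
for P in([.5698,.3095,.051],[.5749,.3101,.042],[.5841,.3112,.03]):print(proj("wrist",P))
print(get_obs()["time_s"])
```

```text
-0.011 0 [250.34785494 250.68173756]
-0.011 0.019 [250.51887458 236.96680223]
0.011 0 [250.27058612 218.70596852]
0.011 0.019 [250.45601614 207.43310526]
[249.50915782 203.5975507 ]
[249.65374566 191.07791757]
[249.81294428 172.27595441]
3.5
```

Run:
```python
from h import *
a=save("side","s2.png");o=get_obs();r=rot(o["eef_rot"])
for z in(-.05,0,.019):print(z,proj("side",o["eef_pos"]+r.apply([0,0,z])))
cv2.imwrite("pics/s2c.png",cv2.resize(a[180:330,160:340],None,fx=4,fy=4,interpolation=cv2.INTER_CUBIC)[:,:,::-1])
```

```text
-0.05 [220.39067835 246.95463456]
0 [221.67364655 265.72990233]
0.019 [222.14149399 272.49420318]
```

View pics/s2c.png

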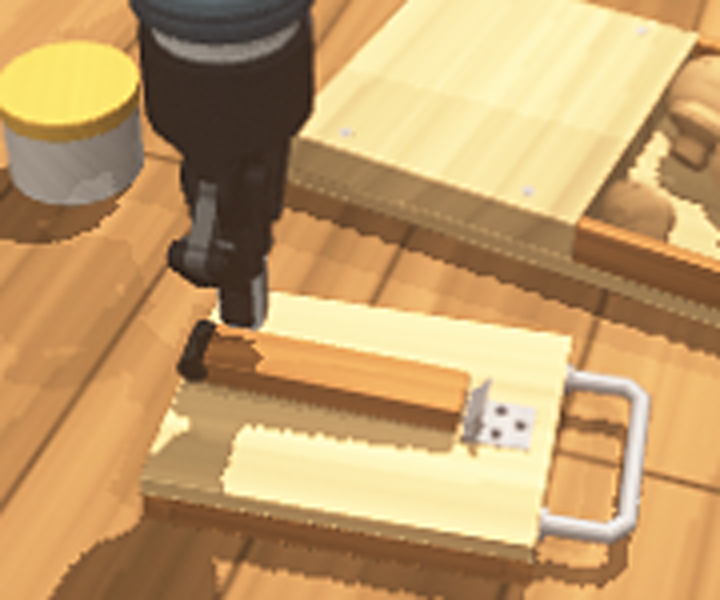

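Run:
```python
from h import *
w=ray("wrist",251,235);s=ray("side",160+240/4,180+326/4)
X=tri(w,s);print(X,proj("wrist",X),proj("side",X));o=get_obs();print(rot(o["eef_rot"]).inv().apply(X-o["eef_pos"]))
a=cv2.imread("pics/w2.png")[215:300,215:290];cv2.imwrite("pics/w2c.png",cv2.resize(a,None,fx=6,fy=6,interpolation=0))
```

```text
[0.55455125 0.30616253 0.06384479] [251.830157   236.09934807] [219.66065054 261.72847145]
[ 0.00393879  0.00094673 -0.00927231]
```

View pics/w2c.png

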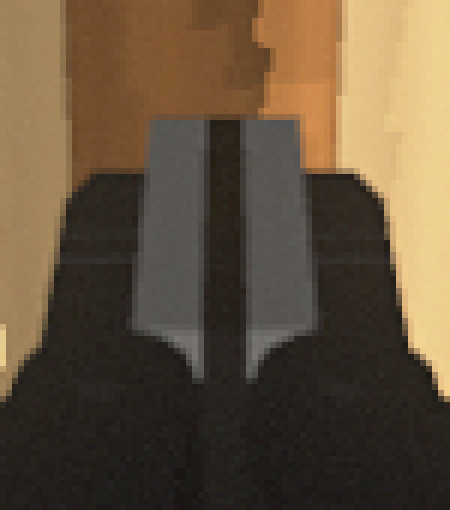

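{"method": "apply_moves", "body": {"moves": [[[0,0,0,0,0,0,0.45],[0,0,0,0,0,0,0.45],[0,0,0.5,0,0,0,0.45],[0,0,1.0,0,0,0,0.45],[0,0,1.3,0,0,0,0.45],[0,0,1.3,0,0,0,0.45]]]}}

```text
time_s: 4.15
eef_pos: [0.5498, 0.3063, 0.0404]
eef_rot: [0.0, 0.998, 0.061, -0.001]
wrist_force: [0.6, -0.4, -0.4]
opening: 0.448
```

{"method": "apply_moves", "body": {"moves": [[[0,0,0.3,0,0,0,0.45],[0,0,0.6,0,0,0,0.45],[0,0,0.6,0,0,0,0.45]]]}}

```text
time_s: 4.45
eef_pos: [0.5502, 0.3065, 0.0349]
eef_rot: [0.0, 0.998, 0.061, -0.0]
wrist_force: [0.5, 0.7, -0.2]
opening: 0.451
```

{"method": "apply_moves", "body": {"moves": [[[0,0,0.25,0,0,0,0.45],[0,0,0.5,0,0,0,0.45],[0,0,0.5,0,0,0,0.45]]]}}

```text
time_s: 4.75
eef_pos: [0.5502, 0.3064, 0.03]
eef_rot: [0.0, 0.998, 0.061, -0.0]
wrist_force: [-0.1, 0.3, -0.2]
opening: 0.449
```

{"method": "apply_moves", "body": {"moves": [[[0,0,0.2,0,0,0,0.45],[0,0,0.4,0,0,0,0.45],[0,0,0.4,0,0,0,0.45]]]}}

```text
time_s: 5.05
eef_pos: [0.5503, 0.3065, 0.0261]
eef_rot: [0.0, 0.998, 0.061, -0.0]
wrist_force: [-0.2, -0.8, 0.8]
opening: 0.451
```

Run:
```python
from h import *
w=save("wrist","w3.png")[150:330,130:370]; s=save("side","s3.png")[200:320,160:320]
o=get_obs();print(o["eef_pos"],o["wrist_force"])
W=cv2.resize(w,(560,420));S=cv2.resize(s,(560,420));cv2.imwrite("pics/c3.png",cv2.resize(np.hstack([W,S]),(800,300))[:,:,::-1])
```

```text
[0.55047345 0.30653652 0.02634665] [-0.65532567 -0.15529145  0.06617459]
```

View pics/c3.png

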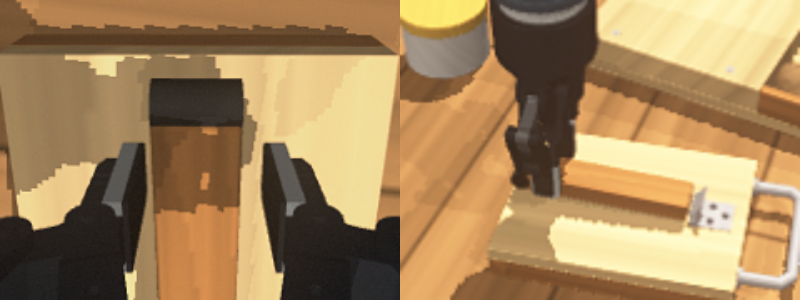

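The pads now straddle the leg just short of its dark foot, at the board's back. So the real fingertips reach about 30 mm less far than the text says.

{"method": "apply_moves", "body": {"moves": [[[0,0,0,0,0,0,0.2],[0,0,0,0,0,0,0.2],[0,0,0,0,0,0,0.0],[0,0,0,0,0,0,0.0],[0,0,0,0,0,0,0.0]]]}}

```text
time_s: 5.65
eef_pos: [0.5506, 0.3068, 0.0266]
eef_rot: [-0.0, 0.998, 0.061, 0.0]
wrist_force: [0.9, 1.7, 1.0]
opening: 0.307
```

Run:
```python
from h import *
o=get_obs();print(o["eef_pos"],o["wrist_force"],o["torque"],o["opening"])
# arc: rotate pose about hinge axis. board yaw 7.1, hinge
ya=np.radians(7.1);H=np.array([.4905,.2996,.034])-.055*np.array([np.cos(ya),np.sin(ya),0]);ax=np.array([-np.sin(ya),np.cos(ya),0])
r=rot(o["eef_rot"])
for a in np.arange(.08,.73,.08):
    Q=Rn.from_rotvec(-a*ax);P=H+Q.apply(o["eef_pos"]-H);print(round(a,2),delta(P,Q*r))
```

```text
[0.55061771 0.30675723 0.02658017] [0.92703884 1.65802879 0.97980859] [ 0.30140608 -0.05899425 -0.18067241] 0.30656672035380644
0.08 (array([ 0.02, -0.  , -0.93]), array([ 0.0002,  0.08  , -0.    ]))
0.16 (array([-0.03, -0.  , -1.85]), array([ 4.0e-04,  1.6e-01, -1.0e-04]))
0.24 (array([-0.15, -0.  , -2.77]), array([ 5.0e-04,  2.4e-01, -1.0e-04]))
0.32 (array([-0.35, -0.  , -3.67]), array([ 7.0e-04,  3.2e-01, -1.0e-04]))
0.4 (array([-0.62, -0.  , -4.56]), array([ 9.e-04,  4.e-01, -1.e-04]))
0.48 (array([-0.96,  0.  , -5.42]), array([ 1.1e-03,  4.8e-01, -2.0e-04]))
0.56 (array([-1.37,  0.  , -6.25]), array([ 1.3e-03,  5.6e-01, -2.0e-04]))
0.64 (array([-1.84,  0.  , -7.05]), array([ 1.5e-03,  6.4e-01, -2.0e-04]))
0.72 (array([-2.38,  0.  , -7.8 ]), array([ 1.6e-03,  7.2e-01, -2.0e-04]))
```

{"method": "apply_moves", "body": {"moves": [[[0,0,-0.9,0,0.08,0,0],[0,0,-1.85,0,0.16,0,0],[-0.15,0,-2.8,0,0.24,0,0],[-0.35,0,-3.7,0,0.32,0,0],[-0.6,0,-4.55,0,0.4,0,0],[-0.95,0,-5.4,0,0.48,0,0],[-1.35,0,-6.25,0,0.56,0,0],[-1.35,0,-6.25,0,0.56,0,0]]]}}

```text
time_s: 6.45
eef_pos: [0.5355, 0.305, 0.0891]
eef_rot: [-0.017, 0.959, 0.06, 0.276]
wrist_force: [-0.6, 2.1, 1.0]
opening: 0.302
```

Run:
```python
from h import *
o=get_obs();print(o["eef_pos"],o["wrist_force"],o["torque"],o["opening"],o["q"])
ya=np.radians(7.1);H=np.array([.4905,.2996,.034])-.055*np.array([np.cos(ya),np.sin(ya),0]);ax=np.array([-np.sin(ya),np.cos(ya),0])
P0=np.array([.5506,.3068,.0266])
for a in (.62,.66,.7):
    Q=Rn.from_rotvec(-a*ax);P=H+Q.apply(P0-H);print(round(a,2),delta(P,Q*down(7.1)))
```

```text
[0.53551637 0.30504364 0.08911504] [-0.57100101  2.09171664  0.97285804] [-0.10382555  0.59596964  0.05570053] 0.30196867845999165 [ 0.40856233  0.16811973  2.02806195 -0.3690481   0.42879781  2.15115576]
0.62 (array([ 0.15,  0.01, -0.61]), array([0.0006, 0.0591, 0.0008]))
0.66 (array([ 0.14,  0.01, -1.08]), array([0.0006, 0.0991, 0.0008]))
0.7 (array([ 0.12,  0.01, -1.54]), array([0.0006, 0.1391, 0.0008]))
```

{"method": "apply_moves", "body": {"moves": [[[0.1,0,-0.4,0,0.04,0,0],[0.1,0,-0.8,0,0.075,0,0],[0.1,0,-0.8,0,0.075,0,0]]]}}

```text
time_s: 6.75
eef_pos: [0.5336, 0.3042, 0.096]
eef_rot: [-0.018, 0.948, 0.058, 0.311]
wrist_force: [0.5, -0.5, -1.5]
opening: 0.309
```

{"method": "apply_moves", "body": {"moves": [[[0,0,-0.2,0,0.02,0,0],[0,0,-0.4,0,0.035,0,0],[0,0,-0.4,0,0.035,0,0]]]}}

```text
time_s: 7.05
eef_pos: [0.532, 0.3039, 0.0995]
eef_rot: [-0.019, 0.943, 0.057, 0.328]
wrist_force: [1.0, 0.4, -0.2]
opening: 0.303
```

Run:
```python
from h import *
o=get_obs();print(o["eef_pos"],o["wrist_force"],o["torque"],o["opening"],o["q"])
a=save("side","s4.png")[160:330,150:350]
cv2.imwrite("pics/s4c.png",cv2.resize(a,None,fx=3,fy=3,interpolation=cv2.INTER_CUBIC)[:,:,::-1])
```

```text
[0.53195633 0.3038839  0.09947384] [ 0.95035369  0.38010821 -0.16714421] [-0.17979682  0.63402798  0.01515409] 0.30310521637480003 [ 0.43131589  0.13192588  2.1003258  -0.63737755  0.32504797  2.42838784]
```

View pics/s4c.png

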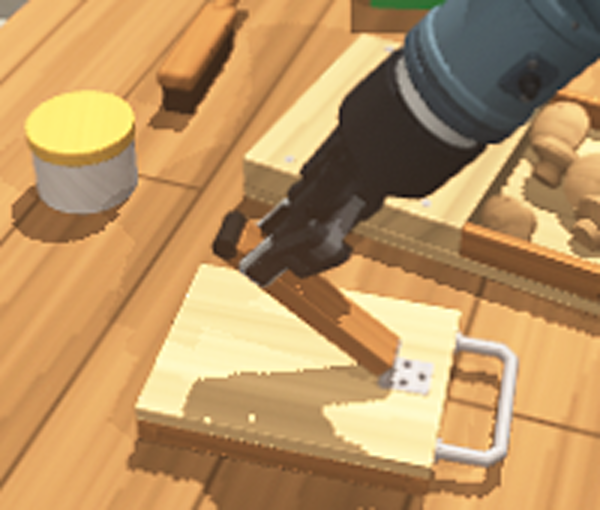

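{"method": "apply_moves", "body": {"moves": [[[0,0,-0.25,0,0.02,0,0],[0,0,-0.45,0,0.04,0,0],[0,0,-0.45,0,0.04,0,0]]]}}

```text
time_s: 7.4
eef_pos: [0.5296, 0.3039, 0.1037]
eef_rot: [-0.021, 0.936, 0.057, 0.347]
wrist_force: [2.9, -0.4, 1.9]
opening: 0.308
```

Run:
```python
from h import *
for i in range(3):
    a=save("side","s5.png");o=get_obs();print(o["eef_pos"],o["wrist_force"],o["torque"])
b=cv2.imread("pics/s4.png");d=cv2.absdiff(b,a[:,:,::-1]).max(2)>40
n=lambda r:d[r[1]:r[3],r[0]:r[2]].sum()
print("all",d.sum()); 
lab=cv2.connectedComponentsWithStats(d.astype(np.uint8));print(lab[2][1:][lab[2][1:,4]>3])
```

```text
[0.52964347 0.30388666 0.1037004 ] [ 2.56683871 -0.35390913  2.39234228] [-0.24054215  0.03845488 -0.03023475]
[0.52967437 0.30385592 0.10368282] [ 2.45319713 -0.01721843  3.08089424] [-0.28561556  0.02433974  0.076665  ]
[0.52964455 0.30387062 0.10367814] [ 3.50416055 -0.28519757  2.23302489] [-0.33957893 -0.06220954  0.00159784]
all 11151
[[ 288    0  224  228 8104]
 [ 456   35   31   43  241]
 [ 447   47   10    6   36]
 [ 498   92   13   11   31]
 [ 337   98   58   43  502]
 [ 246  149   72   78  728]
 [ 334  150    4    7    9]
 [ 340  161    6    6   11]
 [ 322  184    8    7   38]
 [ 256  225   30   56  213]
 [ 240  229    4    3    5]
 [ 264  228    4    3    5]
 [ 216  230   54   52  170]
 [ 229  230    5   14   30]
 [ 235  233    8    9   29]
 [ 259  233    5    9   21]
 [ 247  249    4    4    8]
 [ 211  252    4    8    9]
 [ 270  257    4    1    4]
 [ 206  267    2    4    4]
 [ 300  276    2    3    4]
 [ 281  279    2    4    7]
 [ 231  283    7    2    8]
 [ 242  283    7    1    7]
 [ 253  282    5    1    5]
 [ 299  282    2    3    4]
 [ 217  285    9    2   10]
 [ 280  284    3    3    5]
 [ 195  287   21   12   51]
 [ 298  287    2    3    4]
 [ 279  289    3    4    6]
 [ 297  293    2    3    5]
 [ 257  295   21   18   64]
 [ 233  297    5    4   14]
 [ 200  299    8    3    9]
 [ 218  298    3    3    6]
 [ 296  298    2    3    5]
 [ 209  301    4    2    5]
 [ 191  316   16    3   18]
 [ 311  316    2    3    4]
 [ 210  320    6    2    7]
 [ 221  330    3    3    7]
 [ 270  330   34   28  122]
 [ 221  334   10   31   73]
 [ 227  342    4    4   10]
 [ 231  343    4    5   10]
 [ 495  355    2    3    4]
 [ 306  359   54   20  125]
 [ 232  363    9    3   16]
 [ 242  363   24   21  100]
 [ 498  362    3    2    4]
 [ 508  376    1    4    4]
 [ 370  381    8    3   13]
 [ 381  381   13    3   21]
 [ 509  381    2    3    5]]
```

Force and torque jumped on that last step, so the stop is reached. Next I release and back away.

{"method": "apply_moves", "body": {"moves": [[[0,0,0,0,0,0,0.5],[0,0,0,0,0,0,0.5],[0,0,0,0,0,0,0.5],[0,0,-2,0,0,0,0.5],[0,0,-6,0,0,0,0.5],[0,0,-10,0,0,0,0.5],[0,0,-10,0,0,0,0.5]]]}}

```text
time_s: 8.25
eef_pos: [0.4635, 0.2973, 0.1834]
eef_rot: [-0.023, 0.935, 0.057, 0.35]
wrist_force: [0.4, 0.1, 0.9]
opening: 0.502
```

Run:
```python
from h import *
o=get_obs();print(o["time_s"],o["eef_pos"],o["q"],o["wrist_force"])
s=save("side","s6.png");t=save("top","t6.png");w=save("wrist","w6.png")
cv2.imwrite("pics/c6.png",np.hstack([cv2.resize(s[170:320,180:330],(400,400)),cv2.resize(t[140:290,90:240],(400,400))])[:,:,::-1])
```

```text
8.25 [0.46347071 0.29731574 0.18339285] [ 0.50472399 -0.18006989  2.2144494  -0.54208031  0.48823764  2.35500483] [0.36458618 0.06448695 0.8732517 ]
```

View pics/c6.png

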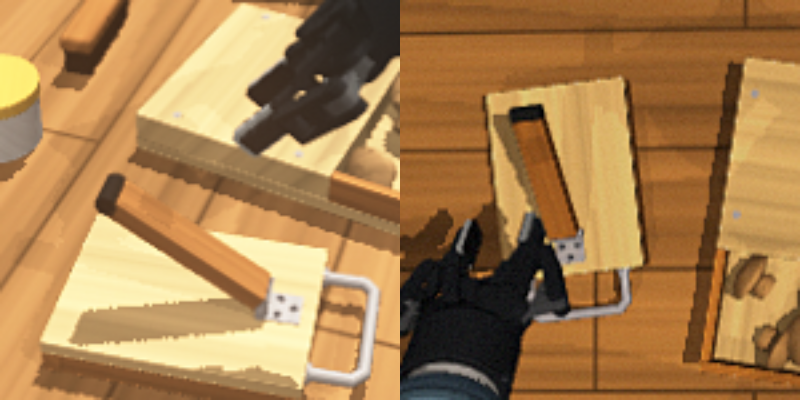

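Run:
```python
from h import *
X=tri(ray("top",138.2,185),ray("side",223.5,242.7));print(X,proj("top",X),proj("side",X))
ya=np.radians(7.1);e=np.array([np.cos(ya),np.sin(ya)]);C=np.array([.4905,.2996]);H=C-.055*e
X2=np.array([.5692,.3097,.051])
for x in(X2,X):
    d=(x[:2]-H)@e;print(d,x[2]-.034,np.arctan2(x[2]-.034,d),np.hypot(d,x[2]-.034))
```

```text
[0.54244203 0.30438593 0.11545123] [137.95505174 184.25951951] [224.48094132 242.87071262]
0.13434489842666694 0.016999999999999994 0.1258709884806575 0.13541621665543407
0.10713528197818106 0.08145122875905303 0.6500385442727897 0.1345818387112613
```

```bash
python3 - <<'E'
from h import *
ya=np.radians(7.1);e=np.array([np.cos(ya),np.sin(ya)]);n=np.array([-e[1],e[0]]);C=np.array([.4905,.2996]);H=C-.055*e
k=400/150
for a in(.53,.59,.65):
  for nm,(l,h,y) in dict(juncL=(.134,.016,.014),juncR=(.134,.016,-.014),juncLlow=(.134,0,.014)).items():
    d=l*np.cos(a)-h*np.sin(a);z=.034+l*np.sin(a)+h*np.cos(a);X=np.r_[H+d*e+y*n,z]
    s=(proj("side",X)-[180,170])*k;t=(proj("top",X)-[90,140])*k+[400,0];print(a,nm,s.round(),t.round())
E
python3 - <<'E'
import cv2,numpy as np
s=cv2.imread('pics/s6.png')[225:295,200:300];w=cv2.imread('pics/w6.png')
cv2.imwrite('pics/c7.png',np.vstack([cv2.resize(s,(500,350),interpolation=0),cv2.resize(w,(500,250))[:250]]))
E
```

```text
0.53 juncL [112. 209.] [511. 120.]
0.53 juncR [123. 183.] [541. 116.]
0.53 juncLlow [102. 222.] [516. 113.]
0.59 juncL [119. 203.] [509. 125.]
0.59 juncR [129. 177.] [539. 121.]
0.59 juncLlow [107. 215.] [513. 116.]
0.65 juncL [126. 198.] [507. 130.]
0.65 juncR [136. 172.] [538. 126.]
0.65 juncLlow [113. 209.] [511. 121.]
```

View pics/c7.png

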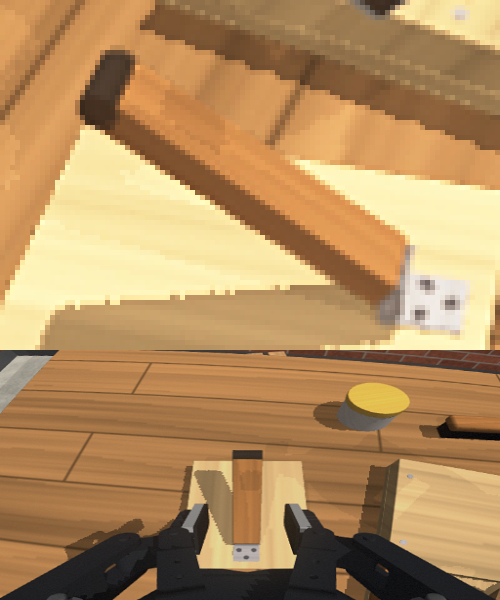

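Run:
```python
from h import *
ya=np.radians(7.1);e=np.array([np.cos(ya),np.sin(ya)]);n=np.array([-e[1],e[0]]);C=np.array([.4905,.2996]);H=C-.055*e
def S(a,l,h,y):
    d=l*np.cos(a)-h*np.sin(a);z=.034+l*np.sin(a)+h*np.cos(a);return (proj("side",np.r_[H+d*e+y*n,z])-[200,225])*5
for a in(.5,.55,.6,.65,.7):
    u=S(a,.134,.016,-.014);v=S(a,.012,.016,-.014);p=S(a,.134,0,.014);q=S(a,.012,0,.014)
    print(a,u.round(),v.round(),round((v-u)[1]/(v-u)[0],3),p.round(),q.round(),round((q-p)[1]/(q-p)[0],3))
# fit edges in s6: line by gradient along expected edges
g=cv2.imread("pics/s6.png").astype(float)
for nm,(p,q),rng in(("Rtop",(((140,70)),(400,235)),8),("Llow",((115,135),(350,302)),8)):
    p=np.array(p)/5+[200,225];q=np.array(q)/5+[200,225];d=(q-p)/np.linalg.norm(q-p);m=np.array([-d[1],d[0]]);P=[]
    for t in np.linspace(.1,.9,40):
        o=np.arange(-3,3.01,.25);pt=p+t*(q-p)+o[:,None]*m
        v=cv2.remap(g.astype(np.float32),pt[:,:1].astype(np.float32),pt[:,1:].astype(np.float32),1)[:,0]
        k=np.abs(np.gradient(v,axis=0)).sum(1).argmax();P.append(pt[k])
    l=cv2.fitLine(np.array(P,np.float32),cv2.DIST_HUBER,0,.01,.01).ravel();print(nm,l[1]/l[0],(l[2:]-[200,225])*5)
```

```text
0.5 [124.  74.] [393. 223.] 0.557 [ 87. 146.] [361. 297.] 0.549
0.55 [134.  65.] [396. 224.] 0.608 [ 94. 136.] [361. 296.] 0.598
0.6 [144.  56.] [398. 224.] 0.662 [103. 127.] [362. 295.] 0.65
0.65 [155.  48.] [401. 224.] 0.721 [112. 117.] [363. 295.] 0.706
0.7 [167.  40.] [403. 225.] 0.785 [122. 109.] [364. 294.] 0.767
Rtop 0.6288346 [274.67353821 152.2088623 ]
Llow 0.6476293 [215.12336731 204.15786743]
```

Run:
```python
from h import *
def fit(fn,p,q):
    g=cv2.imread(fn).astype(np.float32);p=np.array(p,float);q=np.array(q,float);d=(q-p)/np.linalg.norm(q-p);m=np.array([-d[1],d[0]]);P=[]
    for t in np.linspace(.05,.95,40):
        o=np.arange(-4,4.01,.25);pt=(p+t*(q-p)+o[:,None]*m).astype(np.float32)
        v=cv2.remap(g,pt[:,:1].copy(),pt[:,1:].copy(),1)[:,0];P.append(pt[np.abs(np.gradient(v,axis=0)).sum(1).argmax()])
    l=cv2.fitLine(np.array(P,np.float32),cv2.DIST_HUBER,0,.01,.01).ravel();return round(float(l[1]/l[0]),3),l[2:]
for f in("s4","s5","s6","side0"):
    print(f,"leglow",fit(f"pics/{f}.png",(246,259),(272,282)) if f!="side0" else "", "front edge",fit(f"pics/{f}.png",(199,302),(288,318)))
a=[cv2.imread(f"pics/{f}.png")[200:320,190:310] for f in("s4","s5","s6")]
cv2.imwrite("pics/c8.png",cv2.resize(np.hstack(a),(800,267),interpolation=cv2.INTER_CUBIC))
```

```text
s4 leglow (0.766, array([255.7486, 270.4275], dtype=float32)) front edge (0.178, array([238.62256, 308.0503 ], dtype=float32))
s5 leglow (0.804, array([258.44925, 271.1226 ], dtype=float32)) front edge (0.223, array([236.00504, 306.87454], dtype=float32))
s6 leglow (1.086, array([256.92938, 270.89136], dtype=float32)) front edge (0.239, array([241.79561, 307.68692], dtype=float32))
side0 leglow  front edge (0.175, array([245.96965, 308.0563 ], dtype=float32))
```

View pics/c8.png

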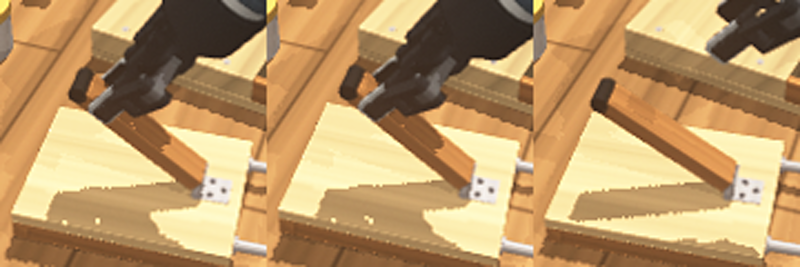

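Run:
```python
from h import *
L=lambda f:cv2.imread(f"pics/{f}.png",0)
def shift(a,b,c,h=9,r=7):
    x,y=c;A=cv2.resize(L(a)[y-h:y+h+1,x-h:x+h+1],None,fx=4,fy=4,interpolation=2);B=cv2.resize(L(b)[y-h-r:y+h+1+r,x-h-r:x+h+1+r],None,fx=4,fy=4,interpolation=2)
    m=cv2.matchTemplate(B,A,cv2.TM_CCOEFF_NORMED);_,v,_,p=cv2.minMaxLoc(m);return np.array(p)/4-r,round(v,2)
for nm,c in(("nearleft",(198,305)),("nearright",(296,312)),("handle",(316,295)),("plate",(285,286))):
    for f in("s2","s3","s4","s5","s6"):print(nm,f,*shift("side0",f,c))
```

```text
nearleft s2 [0.25 0.25] 0.8
nearleft s3 [0.25 0.25] 0.76
nearleft s4 [ 0.5  -3.25] 0.98
nearleft s5 [ 0.5 -5. ] 0.96
nearleft s6 [-0.25 -1.25] 0.97
nearright s2 [0. 0.] 1.0
nearright s3 [0. 0.] 1.0
nearright s4 [ 0.25 -0.75] 0.97
nearright s5 [ 0.5 -0.5] 0.95
nearright s6 [ 0.   -0.75] 0.9
handle s2 [0. 0.] 1.0
handle s3 [0. 0.] 1.0
handle s4 [ 0.   -0.25] 0.97
handle s5 [ 0.25 -0.25] 0.95
handle s6 [-0.25 -0.25] 0.97
plate s2 [0. 0.] 1.0
plate s3 [0. 0.] 1.0
plate s4 [ 0.5 -1. ] 0.9
plate s5 [ 1. -1.] 0.91
plate s6 [ 0.   -0.75] 0.93
```

The side images show the stop was reached and overdriven by about 0.07 rad, which lifted the board's end slightly. The leg settled back to about 0.59 on release, so I'll regrasp and bring it just to the stop.

```bash
cat >> h.py <<'E'
YA=np.radians(7.1);EE=np.array([np.cos(YA),np.sin(YA),0]);AX=np.array([-EE[1],EE[0],0]);HH=np.array([.4905,.2996,.034])-.055*EE
def legpose(a,back=0):
    Q=Rn.from_rotvec(-a*AX);R=Q*down(7.1);P=HH+Q.apply(np.array([.5506,.3068,.0266])-HH)-R.apply([0,0,back]);return P,R
def shift(a,b,c,h=9,r=7):
    x,y=c;G=lambda f:cv2.imread(f"pics/{f}.png",0)
    A=cv2.resize(G(a)[y-h:y+h+1,x-h:x+h+1],None,fx=4,fy=4,interpolation=2);B=cv2.resize(G(b)[y-h-r:y+h+1+r,x-h-r:x+h+1+r],None,fx=4,fy=4,interpolation=2)
    m=cv2.matchTemplate(B,A,cv2.TM_CCOEFF_NORMED);_,v,_,p=cv2.minMaxLoc(m);return np.array(p)/4-r,round(v,2)
E
python3 - <<'E'
from h import *
print(delta(*legpose(.57,.10)));print(delta(*legpose(.57,.02)));print(delta(*legpose(.57,.001)))
E
```

```text
(array([ 1.19, -0.01,  1.57]), array([ 0.0012, -0.1398, -0.0016]))
(array([ 0.07, -0.02,  9.5 ]), array([ 0.0012, -0.1398, -0.0016]))
(array([-0.19, -0.02, 11.38]), array([ 0.0012, -0.1398, -0.0016]))
```

{"method": "apply_moves", "body": {"moves": [[[1.2,0,1.6,0,-0.14,0,0.5],[1.2,0,1.6,0,-0.14,0,0.5],[0.6,0,5.5,0,-0.14,0,0.5],[0.1,0,9.0,0,-0.14,0,0.5],[-0.1,0,10.5,0,-0.14,0,0.5],[-0.2,0,11.3,0,-0.14,0,0.5],[-0.2,0,11.3,0,-0.14,0,0.5]]]}}

```text
time_s: 9.1
eef_pos: [0.5349, 0.3038, 0.0889]
eef_rot: [-0.016, 0.959, 0.058, 0.279]
wrist_force: [0.1, 0.3, 0.2]
opening: 0.496
```

{"method": "apply_moves", "body": {"moves": [[[0,0,0,0,0,0,0],[0,0,0,0,0,0,0],[0,0,0,0,0,0,0],[0,0,0,0,0,0,0]]]}}

```text
time_s: 9.5
eef_pos: [0.5352, 0.3047, 0.0922]
eef_rot: [-0.017, 0.958, 0.058, 0.281]
wrist_force: [-1.1, -0.8, -1.6]
opening: 0.298
```

Run:
```python
from h import *
o=get_obs();print(o["opening"],o["wrist_force"],o["torque"],o["time_s"])
save("side","s7.png")
for c in((198,305),(316,295)):print(shift("side0","s7",c),shift("s6","s7",c))
for a in(.62,.66):print(a,delta(*legpose(a,.001)))
```

```text
0.2984111726049893 [-1.11213622 -0.80554038 -1.57278209] [-0.15265223  0.55238267 -0.10552706] 9.5
(array([-0.25, -1.  ]), 0.97) (array([0., 0.]), 1.0)
(array([-0.25, -0.25]), 0.96) (array([0., 0.]), 0.98)
0.62 (array([ 0.01, -0.01, -0.43]), array([ 0.0011,  0.0498, -0.0016]))
0.66 (array([ 0.  , -0.01, -0.9 ]), array([ 0.0012,  0.0898, -0.0016]))
```

{"method": "apply_moves", "body": {"moves": [[[0,0,-0.2,0,0.02,0,0],[0,0,-0.4,0,0.04,0,0],[0,0,-0.4,0,0.04,0,0],[0,0,-0.4,0,0.04,0,0]]]}}

```text
time_s: 9.95
eef_pos: [0.5338, 0.3047, 0.0959]
eef_rot: [-0.019, 0.952, 0.058, 0.3]
wrist_force: [-0.5, 0.4, 0.8]
opening: 0.298
```

Run:
```python
from h import *
o=get_obs();print(o["opening"],o["wrist_force"],o["torque"],o["time_s"],o["eef_rot"])
save("side","s8.png")
for c in((198,305),(316,295)):print(shift("s6","s8",c))
```

```text
0.2980457374203179 [-0.48391838  0.36164324  0.77419611] [-0.19958367  0.24558306 -0.03895043] 9.95 [-0.01850995  0.95194946  0.05810325  0.30012269]
(array([-0.25,  0.  ]), 0.98)
(array([-0.5,  0. ]), 0.96)
```

{"method": "apply_moves", "body": {"moves": [[[0,0,-0.15,0,0.015,0,0],[0,0,-0.35,0,0.03,0,0],[0,0,-0.35,0,0.03,0,0],[0,0,-0.35,0,0.03,0,0]]]}}

```text
time_s: 10.4
eef_pos: [0.5317, 0.3045, 0.0984]
eef_rot: [-0.019, 0.947, 0.058, 0.314]
wrist_force: [0.8, 0.2, 0.6]
opening: 0.299
```

Run:
```python
from h import *
o=get_obs();print(o["opening"],o["wrist_force"],o["torque"],o["time_s"],o["eef_rot"])
save("side","s9.png")
for c in((198,305),(316,295)):print(shift("s6","s9",c))
```

```text
0.29870546777648344 [0.81642255 0.2028075  0.5948404 ] [0.01039758 0.21985075 0.08141047] 10.4 [-0.01932855  0.94744912  0.05777523  0.31405189]
(array([-0.25,  0.  ]), 0.98)
(array([-0.25,  0.  ]), 0.98)
```

{"method": "apply_moves", "body": {"moves": [[[0,0,-0.15,0,0.015,0,0],[0,0,-0.35,0,0.03,0,0],[0,0,-0.35,0,0.03,0,0],[0,0,-0.35,0,0.03,0,0]]]}}

```text
time_s: 10.85
eef_pos: [0.5294, 0.304, 0.1009]
eef_rot: [-0.02, 0.943, 0.057, 0.328]
wrist_force: [1.9, 0.5, -2.0]
opening: 0.294
```

Run:
```python
from h import *
o=get_obs();print(o["opening"],o["wrist_force"],o["torque"],o["time_s"],o["eef_rot"])
save("side","s10.png")
for c in((198,305),(316,295)):print(shift("s6","s10",c))
```

```text
0.2938156060577471 [ 1.90740286  0.45866851 -1.97830793] [0.01890423 0.32681066 0.04507911] 10.85 [-0.02004955  0.94274018  0.05742228  0.32793544]
(array([ 0.5 , -0.75]), 0.97)
(array([0.25, 0.  ]), 0.96)
```

{"method": "apply_moves", "body": {"moves": [[[0,0,0.12,0,-0.012,0,0],[0,0,0.12,0,-0.012,0,0],[0,0,0.12,0,-0.012,0,0.5],[0,0,0.12,0,-0.012,0,0.5],[0,0,-2,0,-0.012,0,0.5],[0,0,-6,0,-0.012,0,0.5],[0,0,-10,0,-0.012,0,0.5],[0,0,-10,0,-0.012,0,0.5]]]}}

```text
time_s: 11.7
eef_pos: [0.4679, 0.2979, 0.1847]
eef_rot: [-0.022, 0.943, 0.058, 0.326]
wrist_force: [0.7, 1.3, 0.1]
opening: 0.501
```

Run:
```python
from h import *
o=get_obs();print(o["time_s"],o["eef_pos"],o["q"])
save("side","s11.png");save("top","t11.png")
for c in((198,305),(316,295),(285,286),(296,312)):print(shift("s6","s11",c))
H=HH[:2];e=EE[:2];n=AX[:2]
def fit(fn,p,q):
    g=cv2.imread(fn).astype(np.float32);d=(q-p)/np.linalg.norm(q-p);m=np.array([-d[1],d[0]]);P=[]
    for t in np.linspace(.08,.92,50):
        w=np.arange(-3,3.01,.25);pt=(p+t*(q-p)+w[:,None]*m).astype(np.float32)
        v=cv2.remap(g,pt[:,:1].copy(),pt[:,1:].copy(),1)[:,0];P.append(pt[np.abs(np.gradient(v,axis=0)).sum(1).argmax()])
    l=cv2.fitLine(np.array(P,np.float32),cv2.DIST_HUBER,0,.01,.01).ravel();return l[1]/l[0]
def S(a,l,h,y):
    d=l*np.cos(a)-h*np.sin(a);z=.034+l*np.sin(a)+h*np.cos(a);return proj("side",np.r_[H+d*e+y*n,z])
def ang(f):
    for nm,h,y in(("Rtop",.016,-.014),("Llow",0,.014)):
        best=[]
        for a0 in(.57,.60,.63,.66):
            u,v=S(a0,.134,h,y),S(a0,.012,h,y);best.append((round(a0,2),round((v-u)[1]/(v-u)[0],3),round(fit(f,u,v),3)))
        print(f,nm,best)
ang("pics/s6.png");ang("pics/s11.png")
```

```text
11.7 [0.46790542 0.29789305 0.18468896] [ 0.48656785 -0.16512124  2.17368885 -0.43510065  0.54106866  2.24197682]
(array([0.25, 0.  ]), 0.97)
(array([0.25, 0.  ]), 0.97)
(array([0.25, 0.  ]), 0.99)
(array([0.25, 0.  ]), 0.92)
pics/s6.png Rtop [(0.57, np.float64(0.629), np.float32(0.624)), (0.6, np.float64(0.662), np.float32(0.65)), (0.63, np.float64(0.697), np.float32(0.655)), (0.66, np.float64(0.733), np.float32(0.752))]
pics/s6.png Llow [(0.57, np.float64(0.618), np.float32(0.648)), (0.6, np.float64(0.65), np.float32(0.647)), (0.63, np.float64(0.683), np.float32(0.646)), (0.66, np.float64(0.718), np.float32(0.656))]
pics/s11.png Rtop [(0.57, np.float64(0.629), np.float32(0.707)), (0.6, np.float64(0.662), np.float32(0.71)), (0.63, np.float64(0.697), np.float32(0.716)), (0.66, np.float64(0.733), np.float32(0.717))]
pics/s11.png Llow [(0.57, np.float64(0.618), np.float32(0.703)), (0.6, np.float64(0.65), np.float32(0.7)), (0.63, np.float64(0.683), np.float32(0.705)), (0.66, np.float64(0.718), np.float32(0.704))]
```

```bash
cat > ik.py <<'E'
from h import *
from scipy.optimize import least_squares
D=[([-1.5373,.18137,1.60778,0,1.35381,-.20633],[.13655,-.55808,.21199],[0,.99282,.11961,0]),
([-.9168,-.39814,2.107,0,1.4321,.53323],[.29319,-.18873,.22433],[0,.998,.06,0]),
([.13467,-.04763,1.80047,0,1.38859,1.58295],[.44965,.17974,.23637],[0,.998,.061,0]),
([.33222,.17405,1.55966,.00075,1.40831,1.77759],[.49992,.29735,.23966],[0,.998,.063,0]),
([.32016,.47445,1.57011,0,1.09642,1.76901],[.55068,.3067,.05488],[0,.998,.061,0]),
([.40856,.16812,2.02806,-.36905,.4288,2.15116],[.53552,.30504,.08912],[-.017,.959,.06,.276]),
([.43132,.13193,2.10033,-.63738,.32505,2.42839],[.53196,.30388,.09947],[-.019,.943,.057,.328]),
([.50472,-.18007,2.21445,-.54208,.48824,2.355],[.46347,.29732,.18339],[-.023,.935,.057,.35]),
([.48657,-.16512,2.17369,-.4351,.54107,2.24198],[.46791,.29789,.18469],[-.022,.943,.058,.326])]
Ry=lambda a:Rn.from_rotvec([0,a,0]);Rz=lambda a:Rn.from_rotvec([0,0,a])
def fk(q,p):
    L1,L2,h,r0,d,Lt,el,c=p
    A=Rz(q[0]);X=A.apply([r0,d,h]);A=A*Ry(q[1]);X=X+A.apply([0,0,L1]);A=A*Ry(q[2]);X=X+A.apply([el,0,L2]);A=A*Rz(q[3])*Ry(q[4])*Rz(q[5]);X=X+A.apply([0,0,Lt]);return X,A*Rz(c)
def res(p):
    e=[]
    for q,X,Q in D:
        x,A=fk(q,p);e+=list(x-X)+list(.3*(rot(Q).inv()*A).as_rotvec())
    return e
s=least_squares(res,[.43,.5,.16,0,.118,.26,0,np.pi/2]);PAR=s.x
LO=np.array([-2.99,-.89,.3,-1.14,0,-3.12]);HI=np.array([2.99,2.07,2.58,4.28,2.63,3.12])
def ik(P,R,q0):
    f=lambda q:np.r_[(fk(q,PAR)[0]-P)*10,(R.inv()*fk(q,PAR)[1]).as_rotvec()]
    r=least_squares(f,np.clip(q0,LO+.01,HI-.01),bounds=(LO,HI));return r.x,np.linalg.norm(r.fun)
if __name__=="__main__": print(PAR.round(4),np.abs(s.fun).max())
E
cat > plan.py <<'E'
from ik import *
zb=-.022 # bar in tool z
C=np.array([.4905,.2996,0]);BX=-EE # board x lying
Rb0=Rn.from_matrix(np.column_stack([BX,-AX,[0,0,1]])) # board frame lying
sy=np.radians(-7.6);sx=np.array([np.cos(sy),np.sin(sy),0])
LC=np.array([.498,.0205,.04])
th=np.radians(20.)
bx=np.sin(th)*sx+np.cos(th)*np.array([0,0,1]);bz=np.cos(th)*sx-np.sin(th)*np.array([0,0,1])
Rb1=Rn.from_matrix(np.column_stack([bx,np.cross(bz,bx),bz]))
O1=LC-.048*sx-Rb1.apply([-.095,0,.03]) # origin for standing
def grasp(al,flip=1):
    a=np.radians(al);z=np.cos(a)*EE-np.array([0,0,np.sin(a)]);x=AX*flip;R=Rn.from_matrix(np.column_stack([x,np.cross(z,x),z]))
    return C+Rb0.apply([.135,0,.019])-zb*z,R
if __name__=="__main__":
    print(PAR.round(4),np.abs(s.fun).max())
    for al in(60,70,80,90):
      for fl in(1,-1):
        P,R=grasp(al,fl);Tp=Rb0.inv().apply(P-C);Tr=Rb0.inv()*R
        best=min((ik(P,R,q0) for q0 in([.3,.2,2,0,.6,.3],[.3,.2,2,0,.6,-2.8],[.3,.2,2,3,.6,0],[.3,.2,2,3,.6,2.9])),key=lambda t:t[1]);out=[];q=best[0];o=[(best[1],q.round(2))]
        for k in np.linspace(.1,1,10):
            rv=(Rb0.inv()*Rn.from_rotvec([0,0,0])*Rb1).as_rotvec();Rk=Rb0*Rn.from_rotvec(rv*k)
            Ok=C*(1-k)+O1*k+np.array([0,0,.2*np.sin(np.pi*k)**.7 if k<1 else 0]);q,e=ik(Ok+Rk.apply(Tp),Rk*Tr,q);o.append((e,q.round(2)))
        print(al,fl,"err",np.round([t[0] for t in o],3),o[0][1],o[5][1],o[-1][1])
E
python3 plan.py
```

```text
[0.4382 0.5145 0.3134 0.     0.1178 0.3375 0.0855 1.5709] 0.0004015084665791354
60 1 err [0.    0.    0.    0.    0.    0.    0.    0.    0.    0.    0.004] [ 0.56  0.13  2.34 -0.85  0.28  1.21] [0.03 0.07 1.48 0.08 2.03 0.04] [-0.17  0.96  0.94 -0.08  2.63 -0.07]
60 -1 err [0.    0.    0.    0.    0.    0.    0.002 0.022 0.04  0.056 0.067] [ 0.56  0.13  2.34 -0.85  0.28 -1.93] [ 0.03  0.07  1.48  0.08  2.03 -3.1 ] [-0.19  0.96  0.95 -0.02  2.63 -3.12]
70 1 err [0.    0.    0.    0.    0.    0.    0.    0.    0.    0.105 0.176] [ 0.5   0.13  2.25 -0.29  0.45  0.62] [0.03 0.19 1.4  0.09 2.16 0.04] [-0.17  0.95  0.96 -0.07  2.63 -0.07]
70 -1 err [0.    0.    0.    0.    0.    0.    0.    0.02  0.038 0.116 0.185] [ 0.5   0.13  2.25 -0.29  0.45 -2.52] [ 0.03  0.19  1.4   0.09  2.16 -3.1 ] [-0.19  0.95  0.97 -0.01  2.63 -3.12]
80 1 err [0.    0.    0.    0.    0.    0.    0.    0.    0.142 0.278 0.35 ] [ 0.45  0.18  2.15 -0.09  0.65  0.39] [0.03 0.3  1.33 0.1  2.29 0.04] [-0.18  0.95  0.97 -0.06  2.63 -0.06]
80 -1 err [0.    0.    0.    0.    0.    0.    0.    0.017 0.145 0.281 0.352] [ 0.45  0.18  2.15 -0.09  0.65 -2.75] [ 0.03  0.3   1.33  0.1   2.29 -3.1 ] [-0.2   0.95  0.98 -0.    2.63 -3.12]
90 1 err [0.    0.    0.    0.    0.    0.    0.    0.141 0.316 0.453 0.525] [0.41 0.25 2.04 0.   0.85 0.28] [0.04 0.4  1.28 0.11 2.41 0.05] [-0.19  0.94  0.99 -0.03  2.63 -0.02]
90 -1 err [0.    0.    0.    0.    0.    0.    0.    0.141 0.316 0.453 0.525] [ 0.41  0.25  2.04 -0.    0.85 -2.86] [ 0.04  0.4   1.28  0.11  2.41 -3.09] [-0.2   0.94  0.99  0.01  2.63 -3.12]
```

```bash
cat > p2.py <<'E'
from plan import *
BAR=np.array([.355,.283,.019]);zb=-.019
def gpose(al,back=0,fl=1):
    R=grasp(al,fl)[1];z=R.apply([0,0,1]);return BAR-(zb+back)*z,R
E
python3 - <<'E'
from p2 import *
q=get_obs()["q"];print(get_obs()["time_s"])
for nm,(P,R) in dict(pre_hi=(np.array([.33,.28,.25]),gpose(54)[1]),pre=gpose(54,.07),g=gpose(54)).items():
    q,e=ik(P,R,q);print(nm,P.round(3),q.round(2),round(e,4),delta(P,R))
for al in(50,54,58):
    P,R=gpose(al);Tp=Rb0.inv().apply(P-C);Tr=Rb0.inv()*R
    q,e=ik(O1+Rb1.apply(Tp),Rb1*Tr,[-.17,.96,.94,-.08,2.6,-.07]);print(al,q.round(3),e,(O1+Rb1.apply(Tp)).round(3))
E
```

```text
11.8
pre_hi [0.33 0.28 0.25] [ 0.67 -0.56  2.28 -0.4   0.9   0.71] 0.0 (array([-6.720e+00, -1.000e-02, -1.399e+01]), array([ 0.0258, -0.0257, -1.5724]))
pre [0.325 0.279 0.06 ] [ 0.68 -0.13  2.45 -0.9   0.41  1.32] 0.0 (array([-18.75,   0.02,   0.69]), array([ 0.0258, -0.0257, -1.5724]))
g [0.366 0.284 0.004] [ 0.58  0.12  2.37 -1.14  0.27  1.52] 0.0476 (array([-18.98,   0.02,   7.68]), array([ 0.0258, -0.0257, -1.5724]))
50 [-0.171  0.875  0.976 -0.062  2.512 -0.063] 1.1445810134808316e-15 [0.501 0.02  0.255]
54 [-0.171  0.914  0.954 -0.068  2.565 -0.067] 1.642122747634028e-11 [0.501 0.02  0.256]
58 [-0.171  0.951  0.935 -0.074  2.616 -0.072] 9.563425433640668e-12 [0.5   0.02  0.257]
```

```bash
cat >> p2.py <<'E'
def tip(th_):  # board pose tipped by th (deg) about face-side bottom edge on bench, lying place
    Q=Rn.from_rotvec(np.radians(th_)*AX);piv=C+Rb0.apply([-.095,0,0]);return piv+Q.apply(C-piv),Q*Rb0
def stand(th_,off=(0,0,0),piv=(-.095,0,.03)): # board over ledge at rotation th (110 = standing); piv point kept; off in station x,y + z
    ax=np.cross([0,0,1],sx);R=Rn.from_rotvec(np.radians(th_-110)*ax)*Rb1
    p=O1+Rb1.apply([-.095,0,.03]);return p-R.apply([-.095,0,.03])+off[0]*sx+off[1]*ax+np.array([0,0,off[2]]),R
E
python3 - <<'E'
from p2 import *
for al in(57,60):
    P,R=gpose(al);Tp=Rb0.inv().apply(P-C);Tr=Rb0.inv()*R
    q=[.56,.13,2.34,-.85,.28,1.21];L=[("g",(C,Rb0))]+[(f"tip{t}",tip(t)) for t in(5,10,20,30,40,50,60)]
    O,Rr=tip(60);L+=[("lift",(O+[0,0,.12],Rr))]
    L+=[("over",stand(90,(0,0,.08))),("low",stand(95,(0,0,.02))),("e95",stand(95)),("e105",stand(105)),("e110",stand(110))]
    for nm,(o,r) in L:
        q,e=ik(o+r.apply(Tp),r*Tr,q);print(al,nm,(o+r.apply(Tp)).round(3),q.round(2),round(e,4))
E
```

```text
57 g [0.365 0.284 0.003] [ 0.58  0.13  2.37 -1.12  0.27  1.5 ] 0.0
57 tip5 [0.366 0.284 0.022] [ 0.55  0.05  2.33 -0.57  0.37  0.91] 0.0
57 tip10 [0.369 0.285 0.041] [ 0.51  0.01  2.27 -0.31  0.51  0.63] 0.0
57 tip20 [0.38  0.286 0.079] [ 0.45  0.    2.12 -0.1   0.8   0.39] 0.0
57 tip30 [0.396 0.288 0.113] [ 0.4   0.08  1.94 -0.02  1.07  0.28] 0.0
57 tip40 [0.419 0.291 0.145] [0.36 0.19 1.74 0.03 1.32 0.22] 0.0
57 tip50 [0.446 0.294 0.171] [0.32 0.34 1.53 0.06 1.56 0.19] 0.0
57 tip60 [0.478 0.298 0.193] [0.3  0.51 1.29 0.08 1.8  0.17] 0.0
57 lift [0.478 0.298 0.313] [0.3  0.43 1.16 0.09 2.01 0.19] 0.0
57 over [0.424 0.031 0.341] [-0.18  0.48  1.27 -0.05  2.38 -0.06] 0.0
57 low [0.443 0.028 0.283] [-0.18  0.63  1.22 -0.05  2.37 -0.06] 0.0
57 e95 [0.443 0.028 0.263] [-0.18  0.65  1.23 -0.05  2.34 -0.06] 0.0
57 e105 [0.481 0.023 0.261] [-0.17  0.84  1.04 -0.06  2.51 -0.06] 0.0
57 e110 [0.5   0.02  0.257] [-0.17  0.94  0.94 -0.07  2.6  -0.07] 0.0
60 g [0.364 0.284 0.003] [ 0.56  0.11  2.35 -0.83  0.29  1.2 ] 0.0
60 tip5 [0.365 0.284 0.022] [ 0.53  0.05  2.3  -0.42  0.42  0.76] 0.0
60 tip10 [0.368 0.285 0.041] [ 0.49  0.02  2.24 -0.23  0.57  0.55] 0.0
60 tip20 [0.379 0.286 0.078] [ 0.43  0.03  2.09 -0.07  0.86  0.35] 0.0
60 tip30 [0.395 0.288 0.113] [0.39 0.11 1.91 0.   1.13 0.26] 0.0
60 tip40 [0.418 0.291 0.145] [0.35 0.23 1.71 0.04 1.38 0.21] 0.0
60 tip50 [0.445 0.294 0.172] [0.32 0.38 1.49 0.07 1.62 0.19] 0.0
60 tip60 [0.477 0.298 0.194] [0.3  0.55 1.26 0.09 1.85 0.17] 0.0
60 lift [0.477 0.298 0.314] [0.3  0.47 1.13 0.1  2.06 0.19] 0.0
60 over [0.423 0.031 0.342] [-0.18  0.51  1.25 -0.06  2.42 -0.07] 0.0
60 low [0.443 0.028 0.284] [-0.18  0.66  1.21 -0.06  2.41 -0.06] 0.0
60 e95 [0.443 0.028 0.264] [-0.18  0.68  1.21 -0.06  2.38 -0.06] 0.0
60 e105 [0.481 0.023 0.262] [-0.17  0.87  1.02 -0.07  2.55 -0.07] 0.0
60 e110 [0.5   0.02  0.258] [-0.17  0.96  0.93 -0.08  2.63 -0.07] 0.0154
```

Run:
```python
from p2 import *
R=gpose(58)[1]
print(delta([.34,.28,.22],R),delta(*gpose(58,.07)),get_obs()["q"])
```

```text
(array([ -7.78,   0.11, -11.02]), array([ 0.0806, -0.0806, -1.5711])) (array([-18.4 ,   0.02,   0.71]), array([ 0.0806, -0.0806, -1.5711])) [ 0.4848743  -0.15772196  2.17421488 -0.43676005  0.53834354  2.24338053]
```

{"method": "apply_moves", "body": {"moves": [[[-1,0,-4,0,0,0,0.25],[-3,0,-7.5,0.01,-0.01,-0.15,0.25],[-7.8,0,-11,0.08,-0.08,-1.57,0.25],[-7.8,0,-11,0.08,-0.08,-1.57,0.25],[-7.8,0,-11,0.08,-0.08,-1.57,0.25],[-7.8,0,-11,0.08,-0.08,-1.57,0.25],[-7.8,0,-11,0.08,-0.08,-1.57,0.25],[-7.8,0,-11,0.08,-0.08,-1.57,0.25]]]}}

```text
time_s: 12.6
eef_pos: [0.3396, 0.2802, 0.217]
eef_rot: [0.122, 0.795, 0.533, 0.261]
wrist_force: [0.3, 0.0, 0.1]
opening: 0.253
```

Run:
```python
from p2 import *
R=gpose(58)[1]
print(delta([.34,.28,.22],R),get_obs()["q"])
```

```text
(array([ 0.07,  0.18, -0.23]), array([ 0.0212, -0.0223, -0.5176])) [ 0.60826443 -0.50081084  2.29901185 -0.33346601  0.83538453  1.15808615]
```

{"method": "apply_moves", "body": {"moves": [[[0,0.2,0,0.02,-0.02,-0.518,0.25],[0,0.2,0,0.02,-0.02,-0.518,0.25],[0,0.2,0,0.02,-0.02,-0.518,0.25],[0,0.2,0,0.02,-0.02,-0.518,0.25],[0,0.2,0,0.02,-0.02,-0.518,0.25]]]}}

```text
time_s: 13.1
eef_pos: [0.3413, 0.2795, 0.218]
eef_rot: [0.182, 0.638, 0.719, 0.208]
wrist_force: [-0.7, -0.2, -0.6]
opening: 0.253
```

Run:
```python
from p2 import *
o=get_obs();print(o["q"],o["eef_pos"]);c=get_calibration("wrist");im=save("wrist","w12.png")
np.save("c12.npy",c,allow_pickle=True)
n=AX
for y in(-.048,-.03,0,.03,.048):print(y,proj("wrist",BAR+y*n,c).round(1))
top=save("top","t12.png");hsv=cv2.cvtColor(top,cv2.COLOR_RGB2HSV)
for nm,img,cal in(("wrist",im,c),("top",cv2.imread("pics/t11.png")[:,:,::-1],get_calibration("top"))):
    h=cv2.cvtColor(np.ascontiguousarray(img),cv2.COLOR_RGB2HSV);L=[]
    for y in np.arange(-.035,.036,.01):
        col=[]
        for d in np.arange(-.02,.0201,.0005):
            u=proj(nm,BAR+y*n+d*EE,cal).round().astype(int)
            if 0<=u[0]<512 and 0<=u[1]<384 and h[u[1],u[0],1]<60 and h[u[1],u[0],2]>90: col.append(d)
        L.append((round(y,3),round(1e3*np.mean(col),1) if col else None,len(col)))
    print(nm,L)
```

```text
[ 0.6063193  -0.4787777   2.27515642 -0.3276857   0.86404369  0.63978813] [0.3412852  0.27949277 0.21804689]
-0.048 [176.7 204.4]
-0.03 [175.5 190.7]
0 [173.3 166.9]
0.03 [171.1 141.9]
0.048 [169.8 126.3]
wrist [(np.float64(-0.035), np.float64(2.3), 20), (np.float64(-0.025), np.float64(1.8), 20), (np.float64(-0.015), np.float64(1.3), 20), (np.float64(-0.005), np.float64(2.3), 20), (np.float64(0.005), np.float64(1.8), 20), (np.float64(0.015), np.float64(1.5), 19), (np.float64(0.025), np.float64(2.5), 19), (np.float64(0.035), np.float64(2.0), 19)]
top [(np.float64(-0.035), np.float64(-0.7), 16), (np.float64(-0.025), np.float64(0.3), 16), (np.float64(-0.015), np.float64(-1.2), 16), (np.float64(-0.005), np.float64(0.3), 16), (np.float64(0.005), np.float64(1.3), 16), (np.float64(0.015), np.float64(0.3), 16), (np.float64(0.025), np.float64(1.3), 16), (np.float64(0.035), np.float64(-0.2), 16)]
```

```bash
sed -i 's/BAR=np.array.*zb=/BAR=np.array([.3562,.2831,.019]);zb=/' p2.py
python3 - <<'E'
from p2 import *
for b in(.07,.03,.006,0):print(b,delta(*gpose(58,b)))
E
```

```text
0.07 (array([ 0.06, -9.3 , 12.6 ]), array([ 0.0025, -0.0026, -0.0078]))
0.03 (array([ 0.05, -9.31, 16.6 ]), array([ 0.0025, -0.0026, -0.0078]))
0.006 (array([ 0.04, -9.31, 19.  ]), array([ 0.0025, -0.0026, -0.0078]))
0 (array([ 0.04, -9.31, 19.6 ]), array([ 0.0025, -0.0026, -0.0078]))
```

{"method": "apply_moves", "body": {"moves": [[[0,-3,4,0,0,-0.008,0.25],[0,-6.5,8.5,0,0,-0.008,0.25],[0,-9.3,12.5,0,0,-0.008,0.25],[0,-9.3,15.5,0,0,-0.008,0.25],[0,-9.3,17.3,0,0,-0.008,0.25],[0,-9.3,18.2,0,0,-0.008,0.25],[0,-9.3,18.8,0,0,-0.008,0.25],[0,-9.3,18.8,0,0,-0.008,0.25]]]}}

```text
time_s: 14.0
eef_pos: [0.3622, 0.2834, 0.0096]
eef_rot: [0.182, 0.636, 0.721, 0.208]
wrist_force: [-0.0, 0.3, 0.6]
opening: 0.249
```

Run:
```python
from p2 import *
o=get_obs();print(o["q"],o["wrist_force"],delta(*gpose(58,0)))
```

```text
[ 0.57626083  0.0917721   2.37166844 -0.96853609  0.28263339  1.33891234] [-0.00530411  0.34892635  0.63332156] (array([ 0.04, -0.02,  0.78]), array([ 0.0021, -0.0028,  0.0008]))
```

{"method": "apply_moves", "body": {"moves": [[[0,0,0.3,0,0,0,0.25],[0,0,0.6,0,0,0,0.25],[0,0,0.6,0,0,0,0],[0,0,0.6,0,0,0,0],[0,0,0.6,0,0,0,0],[0,0,0.6,0,0,0,0]]]}}

```text
time_s: 14.6
eef_pos: [0.3656, 0.2842, 0.0059]
eef_rot: [0.183, 0.635, 0.721, 0.209]
wrist_force: [0.8, 0.1, -2.4]
opening: 0.055
```

Run:
```python
from p2 import *
o=get_obs();print(o["q"],o["wrist_force"],o["opening"],delta(*gpose(58,0)))
P0=o["eef_pos"];R0=rot(o["eef_rot"]);Tp=Rb0.inv().apply(P0-C);Tr=Rb0.inv()*R0
np.save("T.npy",dict(Tp=Tp,Tr=Tr.as_quat()),allow_pickle=True)
for t in(2,4,7,10,14,18,22,26):
    O,r=tip(t);print(t,*delta(O+r.apply(Tp),r*Tr))
```

```text
[ 0.57251439  0.11036949  2.36620101 -1.01303758  0.2720691   1.38044178] [ 0.79426129  0.11163419 -2.39785199] 0.05470294926655175 (array([ 0.  , -0.11,  0.28]), array([ 0.0044, -0.0038,  0.0019]))
2 [ 0.    0.44 -0.63] [0.0349 0.0001 0.0001]
4 [ 0.    0.9  -1.25] [0.0698 0.0001 0.0003]
7 [ 0.01  1.63 -2.15] [0.1222 0.0002 0.0005]
10 [ 0.01  2.41 -3.  ] [0.1745 0.0003 0.0007]
14 [ 0.01  3.52 -4.08] [0.2443 0.0005 0.0009]
18 [ 0.01  4.69 -5.07] [0.3142 0.0006 0.0012]
22 [ 0.01  5.94 -5.98] [0.384  0.0007 0.0015]
26 [ 0.01  7.24 -6.81] [0.4538 0.0009 0.0017]
```

{"method": "apply_moves", "body": {"moves": [[[0,0,0,0,0,0,0.25],[0,0,0,0,0,0,0.25],[0,0,0.25,0,0,0,0.25],[0,0,0.5,0,0,0,0.25],[0,0,0.5,0,0,0,0.25]]]}}

```text
time_s: 15.1
eef_pos: [0.3685, 0.2847, 0.0014]
eef_rot: [0.183, 0.635, 0.721, 0.209]
wrist_force: [0.3, 0.1, 0.2]
opening: 0.248
```

{"method": "apply_moves", "body": {"moves": [[[0,0,0,0,0,0,0],[0,0,0,0,0,0,0],[0,0,0,0,0,0,0],[0,0,0,0,0,0,0],[0,0,0,0,0,0,0]]]}}

```text
time_s: 15.6
eef_pos: [0.3683, 0.2846, 0.0015]
eef_rot: [0.183, 0.635, 0.721, 0.209]
wrist_force: [-0.4, -1.0, -1.1]
opening: 0.083
```

Run:
```python
from p2 import *
o=get_obs();print(o["q"],o["eef_pos"],o["wrist_force"],o["torque"],o["opening"],delta(*gpose(58,0)))
save("side","s13.png")
for c in((198,305),(316,295),(285,286)):print(shift("s11","s13",c))
```

```text
[ 0.56863653  0.12921107  2.36081642 -1.05322036  0.2632283   1.41888816] [0.36827351 0.28457639 0.00153595] [-0.44856546 -0.998878   -1.05407897] [-0.03744575  0.35897249 -0.12020075] 0.08284719123292894 (array([ 0.  , -0.11, -0.23]), array([ 0.0042, -0.0037,  0.002 ]))
(array([-0.25,  0.  ]), 0.99)
(array([-7., -2.]), 0.14)
(array([-0.5,  0. ]), 0.98)
```

Run:
```python
from p2 import *
o=get_obs()
P0=o["eef_pos"];R0=rot(o["eef_rot"]);Tp=Rb0.inv().apply(P0-C);Tr=Rb0.inv()*R0
np.save("T.npy",dict(Tp=Tp,Tr=Tr.as_quat()),allow_pickle=True)
for t in(2,5,8,12,16,20,24):
    O,r=tip(t);print(t,*delta(O+r.apply(Tp),r*Tr))
```

```text
2 [ 0.    0.42 -0.63] [0.0349 0.0001 0.0001]
5 [ 0.    1.1  -1.56] [0.0873 0.0002 0.0003]
8 [ 0.01  1.82 -2.44] [0.1396 0.0003 0.0005]
12 [ 0.01  2.85 -3.56] [0.2094 0.0004 0.0008]
16 [ 0.01  3.96 -4.61] [0.2793 0.0005 0.0011]
20 [ 0.01  5.13 -5.57] [0.3491 0.0007 0.0013]
24 [ 0.01  6.37 -6.45] [0.4189 0.0008 0.0016]
```

{"method": "apply_moves", "body": {"moves": [[[0,0.4,-0.65,0.035,0,0,0],[0,1.1,-1.55,0.087,0,0,0],[0,1.8,-2.45,0.14,0,0,0],[0,2.85,-3.55,0.21,0,0,0],[0,3.95,-4.6,0.28,0,0,0],[0,5.1,-5.55,0.35,0,0,0],[0,6.35,-6.45,0.42,0,0,0],[0,6.35,-6.45,0.42,0,0,0]]]}}

```text
time_s: 16.45
eef_pos: [0.3915, 0.2878, 0.0928]
eef_rot: [0.047, 0.659, 0.748, 0.057]
wrist_force: [2.6, 0.8, -2.6]
opening: 0.081
```

```bash
cat >> p2.py <<'E'
def tool(b):
    T=np.load("T.npy",allow_pickle=True).item();return b[0]+b[1].apply(T["Tp"]),b[1]*Rn.from_quat(T["Tr"])
def st():
    o=get_obs();print(o["time_s"],o["eef_pos"].round(4),o["wrist_force"].round(1),o["torque"].round(2),round(o["opening"],3),o["q"].round(2))
E
python3 - <<'E'
from p2 import *
st();save("side","s14.png")
for t in(24,30,36,42,48,54,60):print(t,*delta(*tool(tip(t))))
# where are plate/corners predicted at tip 24
O,r=tip(24)
b=lambda x,y,z:proj("side",O+r.apply([x,y,z])).round(1)
print("pred corners",b(.095,-.07,.03),b(-.095,-.07,.03),b(.095,-.07,0),b(.095,.07,.03))
E
```

```text
16.45 [0.3915 0.2878 0.0928] [ 2.6  0.8 -2.6] [ 0.05 -0.1   0.04] 0.081 [ 0.42  0.04  2.04 -0.05  0.92  0.32]
24 [ 0.01 -0.19  0.04] [0.0029 0.0007 0.0002]
30 [ 0.01  1.14 -1.81] [0.1076 0.0009 0.0006]
36 [ 0.01  2.67 -3.51] [0.2124 0.0011 0.0009]
42 [ 0.01  4.36 -5.05] [0.3171 0.0013 0.0013]
48 [ 0.01  6.2  -6.39] [0.4218 0.0015 0.0017]
54 [ 0.01  8.17 -7.54] [0.5265 0.0017 0.002 ]
60 [ 1.000e-02  1.026e+01 -8.480e+00] [0.6312 0.0019 0.0024]
pred corners [279.8 284. ] [188.8 297.6] [286.1 295.8] [291.1 233. ]
```

{"method": "apply_moves", "body": {"moves": [[[0,1.1,-1.8,0.108,0,0,0],[0,2.65,-3.5,0.212,0,0,0],[0,4.35,-5.05,0.317,0,0,0],[0,6.2,-6.4,0.42,0,0,0],[0,8.15,-7.55,0.525,0,0,0],[0,10.25,-8.5,0.63,0,0,0],[0,10.25,-8.5,0.63,0,0,0]]]}}

```text
time_s: 17.2
eef_pos: [0.4754, 0.2978, 0.1893]
eef_rot: [-0.164, 0.64, 0.727, -0.185]
wrist_force: [-10.3, -3.0, 21.1]
opening: 0.083
```

Run:
```python
from p2 import *
st();save("side","s15.png")
O,r=tip(60)
print("lift .05",*delta(*tool((O+[0,0,.05],r))));print("lift .13",*delta(*tool((O+[0,0,.13],r))))
im=cv2.imread("pics/s15.png");
# measure board side edge (near side, y=-.07 is robot-left?) : print pixel predictions for both sides at few tilts
for t in(55,60,65,70):
    O,r=tip(t);b=lambda x,y,z:proj("side",O+r.apply([x,y,z])).round(1)
    print(t,b(.095,-.07,.03),b(-.095,-.07,.03),b(.095,-.07,0),b(-.095,-.07,0))
```

```text
17.2 [0.4754 0.2978 0.1893] [-10.3  -3.   21.1] [-0.44  2.87  0.04] 0.083 [0.3  0.53 1.28 0.08 1.82 0.17]
lift .05 [ 0.   -2.14 -4.61] [-0.011   0.0051  0.0013]
lift .13 [  0.    -5.94 -11.64] [-0.011   0.0051  0.0013]
55 [235.4 248.3] [183.3 300. ] [250.  258.1] [196.1 308. ]
60 [226.2 244. ] [182.7 300.7] [241.7 253. ] [196.1 308. ]
65 [216.8 240.2] [182.3 301.3] [233.  248.3] [196.1 308. ]
70 [207.2 237. ] [181.9 302.1] [223.9 244.1] [196.1 308. ]
```

{"method": "apply_moves", "body": {"moves": [[[0,-0.8,-1.6,0,0,0,0],[0,-2.1,-4.6,0,0,0,0],[0,-4,-8,0,0,0,0],[0,-5.9,-11.6,0,0,0,0],[0,-5.9,-11.6,0,0,0,0]]]}}

```text
time_s: 17.75
eef_pos: [0.4794, 0.2989, 0.3225]
eef_rot: [-0.157, 0.642, 0.73, -0.177]
wrist_force: [2.5, 1.0, -4.2]
opening: 0.08
```

Run:
```python
from p2 import *
st();im=save("side","s16.png")
# bare grey bar / leg in air: board tilt from wooden near side face. sample board mask vs s0 background
bg=cv2.imread("pics/side0.png");d=cv2.absdiff(bg,im[:,:,::-1]).max(2)
O,r=tip(60);O=O+[0,0,.13]
for t in(55,60,65,70,75):
    rr=Rn.from_rotvec(np.radians(t-60)*AX)*r; hb=O+r.apply([.135,0,.02]);o2=hb-rr.apply([.135,0,.02])
    b=lambda x,y,z:proj("side",o2+rr.apply([x,y,z])).round(1).tolist()
    print(t,"bottomcorners",b(-.095,-.07,0),b(-.095,.07,0),b(-.095,-.07,.03),b(-.095,.07,.03),"foot",b(.055-.1065,0,.125))
h=cv2.cvtColor(im,cv2.COLOR_RGB2HSV)
reg=np.zeros(d.shape,bool);reg[150:320,150:330]=1
k=(h[...,2]<75)&reg&(d>40);n,l,s,c=cv2.connectedComponentsWithStats(k.astype(np.uint8));print([ (s[i].tolist(),c[i].round(1).tolist()) for i in range(1,n) if s[i,4]>25])
np.save("d16.npy",d)
```

```text
17.75 [0.4794 0.2989 0.3225] [ 2.5  1.  -4.2] [ 0.16 -0.7  -0.03] 0.08 [0.3  0.44 1.14 0.09 2.04 0.19]
55 bottomcorners [179.4, 254.2] [204.3, 207.9] [165.0, 244.8] [192.1, 199.5] foot [146.3, 176.5]
60 bottomcorners [189.6, 259.6] [213.0, 212.7] [174.7, 251.1] [200.3, 205.1] foot [152.2, 184.9]
65 bottomcorners [200.0, 264.4] [222.0, 216.9] [184.7, 256.8] [208.8, 210.2] foot [158.6, 192.7]
70 bottomcorners [210.7, 268.5] [231.2, 220.5] [194.9, 261.9] [217.6, 214.7] foot [165.5, 200.1]
75 bottomcorners [221.5, 272.0] [240.6, 223.4] [205.5, 266.3] [226.7, 218.5] foot [172.9, 207.0]
[([164, 207, 8, 8, 37], [167.2, 210.9])]
```

Run:
```python
from p2 import *
im=cv2.imread("pics/s16.png");h=cv2.cvtColor(im,cv2.COLOR_BGR2HSV)
for u,v in((200,230),(215,215),(195,240),(205,205),(220,200),(190,205),(175,215),(230,230),(180,240)):print((u,v),h[v,u].tolist(),end=" ")
print()
bg=cv2.imread("pics/side0.png");d=cv2.absdiff(bg,im).max(2)
k=((h[...,1]<150)&(h[...,1]>30)&(h[...,2]>170)&(h[...,0]>12)&(h[...,0]<35)).astype(np.uint8);k[:150]=0;k[:,:150]=0;k[:,300:]=0
n,l,s,c=cv2.connectedComponentsWithStats(k)
for i in range(1,n):
    if s[i,4]>150:
        ct=cv2.findContours((l==i).astype(np.uint8),0,2)[0][0];print(s[i].tolist(),cv2.approxPolyDP(ct,4,True)[:,0].tolist())
# coarse ascii map
for y in range(165,300,6):print(y,"".join("#" if h[y,x,2]<75 else ("o" if h[y,x,1]<60 else ("." if k[y,x] else ("w" if h[y,x,1]>175 else "-"))) for x in range(150,290,3)))
```

```text
(200, 230) [15, 144, 222] (215, 215) [15, 145, 211] (195, 240) [15, 144, 198] (205, 205) [15, 145, 216] (220, 200) [15, 147, 205] (190, 205) [24, 152, 254] (175, 215) [19, 115, 140] (230, 230) [13, 160, 115] (180, 240) [15, 147, 211] 
[150, 150, 77, 161, 5308] [[226, 150], [170, 150], [150, 166], [150, 310], [160, 304], [215, 223], [196, 219], [180, 239], [153, 238], [153, 228], [161, 221], [158, 205], [163, 207], [206, 177]]
[227, 150, 15, 35, 192] [[241, 150], [229, 161], [233, 165], [227, 180], [232, 184], [230, 172]]
[240, 150, 60, 85, 3103] [[263, 150], [240, 215], [299, 234], [299, 172], [267, 171]]
[195, 183, 32, 39, 518] [[225, 183], [210, 204], [199, 203], [201, 197], [195, 200], [197, 217], [214, 221]]
[160, 233, 140, 151, 10806] [[211, 233], [160, 311], [191, 332], [210, 283], [226, 285], [227, 302], [248, 263], [230, 301], [244, 307], [227, 307], [225, 339], [210, 383], [236, 383], [236, 378], [242, 383], [244, 371], [252, 374], [244, 383], [252, 378], [263, 383], [286, 321], [243, 308], [287, 318], [299, 284], [299, 256], [260, 243], [249, 264], [258, 241], [234, 233], [
[... 665 characters left out ...]
-----------.............
225 ...--oooooooooo.......------------------.......
231 ..------------......--------------------------.
237 .-.--------...-....-.-------.....--------------
243 ..................-.-------............--------
249 ................-...------...................--
255 ...............-...------.........-............
261 .-.........-......-------......................
267 ...........--.......----........-..............
273 ...........-...................-...............
279 ......-.--....................-................
285 .......--............-----...-.................
291 .......-............------..-..................
297 ...................-------.-...................
```

```bash
cat >> p2.py <<'E'
def barworld(): # bar middle from current tool pose (nominal tool-frame point)
    T=np.load("T.npy",allow_pickle=True).item();o=get_obs();Tr=Rn.from_quat(T["Tr"])
    loc=Tr.inv().apply(np.array([.135,0,.02])-T["Tp"]);return o["eef_pos"]+rot(o["eef_rot"]).apply(loc)
def boardat(t,hb,yaw=YA): # rotation t deg from lying, about horizontal axis, with bar at hb
    ax=np.array([-np.sin(yaw),np.cos(yaw),0]);e=np.array([np.cos(yaw),np.sin(yaw),0])
    r=Rn.from_rotvec(np.radians(t)*ax)*Rn.from_matrix(np.column_stack([-e,-ax,[0,0,1]]));return hb-r.apply([.135,0,.02]),r
def footb(a): return np.array([.055-.14*np.cos(a)+.008*np.sin(a),0,.034+.14*np.sin(a)+.008*np.cos(a)])
E
python3 - <<'E'
from p2 import *
hb=barworld();print(hb)
for t in(66,70,72,74,76):
    O,r=boardat(t,hb);f=lambda p:proj("side",O+r.apply(p)).round(1).tolist()
    print(t,f([-.095,-.07,0]),f([-.095,-.07,.03]),"foot",[f(footb(a)) for a in(.45,.55,.65)],"junction",f([.095,-.07,.03]))
E
```

```text
[0.4887019  0.29975991 0.33881954]
66 [201.6, 265.5] [186.1, 258.1] foot [[168.4, 206.2], [163.6, 200.5], [159.3, 194.5]] junction [224.2, 179.3]
70 [210.1, 268.8] [194.4, 262.1] foot [[174.6, 211.5], [169.5, 206.1], [164.9, 200.4]] junction [225.8, 180.4]
72 [214.4, 270.2] [198.6, 264.0] foot [[177.8, 214.1], [172.6, 208.8], [167.8, 203.2]] junction [226.6, 181.0]
74 [218.8, 271.6] [202.8, 265.7] foot [[181.1, 216.6], [175.7, 211.5], [170.8, 205.9]] junction [227.4, 181.5]
76 [223.2, 272.9] [207.1, 267.4] foot [[184.4, 219.0], [178.9, 214.0], [173.8, 208.6]] junction [228.2, 182.0]
```

Run:
```python
from p2 import *
hb=barworld();O,r=boardat(73.5,hb);o=get_obs();R0=rot(o["eef_rot"])
np.save("T.npy",dict(Tp=r.inv().apply(o["eef_pos"]-O),Tr=(r.inv()*R0).as_quat()),allow_pickle=True)
b=stand(95,(-.01,0,.07));P,R=tool(b);print(delta(P,R),P.round(3));q,e=ik(P,R,o["q"]);print(q.round(2),e)
for t in(95,105,110):P,R=tool(stand(t));q,e=ik(P,R,q);print(t,P.round(3),q.round(2),e)
```

```text
(array([-26.16,  -7.27,   3.05]), array([0.3726, 0.1617, 0.2022])) [0.434 0.029 0.325]
[-0.18  0.43  1.3  -0.05  2.27 -0.06] 1.2625095789157348e-14
95 [0.444 0.028 0.255] [-0.18  0.51  1.33 -0.04  2.16 -0.06] 9.300037338170371e-13
105 [0.481 0.023 0.253] [-0.17  0.71  1.13 -0.05  2.33 -0.06] 1.0691584211190494e-10
110 [0.5  0.02 0.25] [-0.17  0.81  1.02 -0.05  2.42 -0.06] 1.4430397098209352e-15
```

{"method": "apply_moves", "body": {"moves": [[[-2,-0.5,0.2,0.03,0.01,0.015,0],[-5,-1.3,0.5,0.07,0.03,0.04,0],[-9,-2.5,1.0,0.13,0.055,0.07,0],[-13.5,-3.8,1.5,0.19,0.08,0.1,0],[-18,-5,2.1,0.26,0.11,0.14,0],[-22,-6.1,2.6,0.31,0.135,0.17,0],[-25,-6.95,2.9,0.355,0.155,0.193,0],[-26.2,-7.25,3.05,0.373,0.162,0.202,0]]]}}

```text
time_s: 18.6
eef_pos: [0.4325, 0.0255, 0.3213]
eef_rot: [-0.317, 0.683, 0.597, -0.277]
wrist_force: [-0.2, -0.6, -4.0]
opening: 0.081
```

Run:
```python
from p2 import *
st();print(delta(*tool(stand(95,(-.01,0,.07)))))
im=save("side","s17.png");tp=save("top","t17.png");wr=save("wrist","w17.png")
hb=barworld();print(hb)
for t in(90,95,100,105):
    O,r=boardat(t,hb,sy);f=lambda p,n="side":proj(n,O+r.apply(p)).round(1).tolist()
    print(t,"nearL bottom",f([-.095,-.07,0]),f([-.095,-.07,.03]),"far",f([-.095,.07,.03]),"top",f([.095,-.07,.03]),f([.095,.07,.03]),"foot near",f(footb(.65)+[0,-.014,0]))
h=cv2.cvtColor(im,cv2.COLOR_RGB2HSV)
for y in range(90,250,5):print(y,"".join("#" if h[y,x,2]<75 else ("o" if h[y,x,1]<60 else ("." if h[y,x,1]<125 and h[y,x,2]>170 else ("w" if h[y,x,1]>170 else "-"))) for x in range(200,350,2)))
```

```text
18.6 [0.4325 0.0255 0.3213] [-0.2 -0.6 -4. ] [-0.15 -1.02  0.09] 0.081 [-0.19  0.44  1.3  -0.05  2.27 -0.07]
(array([ 0.38, -0.24, -0.37]), array([-0.012 , -0.0016, -0.005 ]))
[0.44979224 0.02596532 0.33725348]
90 nearL bottom [302.8, 197.9] [290.5, 194.5] far [311.7, 166.7] top [295.1, 116.8] [318.0, 95.2] foot near [263.9, 157.8]
95 nearL bottom [311.3, 199.3] [298.7, 196.8] far [319.2, 168.6] top [296.7, 117.4] [319.5, 95.8] foot near [270.1, 162.4]
100 nearL bottom [319.8, 200.0] [307.1, 198.5] far [326.8, 169.9] top [298.4, 118.0] [320.9, 96.2] foot near [276.5, 166.6]
105 nearL bottom [328.4, 200.0] [315.6, 199.5] far [334.5, 170.5] top [300.0, 118.4] [322.4, 96.5] foot near [283.3, 170.3]
90 ------------------------o-----------.oo..---.-------#o#oo#--oo--------.---.
95 ------------------------.------------.---------------ooo-.o-oo-------------
100 ------o---------------------------------------------ooo----oooo------------
105 ----------------------------------------------------oo--...----------------
110 -----------------------------------------------------o-..----------------
[... 1462 characters left out ...]
----.............----..................-...---.--------.----
210 -----------------..............------...................---..--------......
215 -------------------.............-----.-...........--------.--...--------...
220 ---------------------------.......-.-----.......--------.---...------------
225 -----------------.----------------..------....-------------.....----------.
230 ------------------------------.------------.--------------------...--------
235 -----------------------------------------------------------------....------
240 ----------------------------------------------------------------......-----
245 -----------------------------------------------------------------------.---
```

Run:
```python
from p2 import *
for b in(stand(96,(0,0,.03)),stand(97,(0,0,.006)),stand(98,(0,0,.0))):print(*delta(*tool(b)))
```

```text
[0.08 3.78 1.32] [ 0.0092 -0.0005 -0.0008]
[0.07 5.85 2.59] [ 0.0267 -0.0004 -0.0008]
[0.07 6.55 2.69] [ 0.0441 -0.0004 -0.0008]
```

{"method": "apply_moves", "body": {"moves": [[[0,0.9,0.3,0,0,0,0],[0.1,2.2,0.8,0,0,0,0],[0.1,3.8,1.3,0.01,0,0,0],[0.1,4.9,2.0,0.02,0,0,0],[0.1,5.6,2.5,0.026,0,0,0],[0.1,5.85,2.6,0.026,0,0,0],[0.1,5.85,2.6,0.026,0,0,0]]]}}

```text
time_s: 19.45
eef_pos: [0.4522, 0.0272, 0.2636]
eef_rot: [-0.324, 0.678, 0.596, -0.283]
wrist_force: [0.6, 0.2, -4.6]
opening: 0.081
```

Run:
```python
from p2 import *
st()
im=save("side","s18.png");tp=save("top","t18.png")
b0=stand(97,(0,0,.006));print(delta(*tool(b0)))
f=lambda p,n="side":proj(n,b0[0]+b0[1].apply(p)).round(1).tolist()
print("side: bottom near",f([-.095,-.07,0]),f([-.095,-.07,.03]),"foot",f(footb(.65)),"top: top edge back corners",f([.095,-.07,.03],"top"),f([.095,.07,.03],"top"))
h=cv2.cvtColor(tp,cv2.COLOR_RGB2HSV)
for y in range(150,262,4):print(y,"".join("#" if h[y,x,2]<60 else ("o" if h[y,x,1]<60 else ("." if h[y,x,1]<125 and h[y,x,2]>170 else ("w" if h[y,x,1]>170 else "-"))) for x in range(195,320,2)))
```

```text
19.45 [0.4522 0.0272 0.2636] [ 0.6  0.2 -4.6] [-0.08 -0.95  0.01] 0.081 [-0.18  0.54  1.28 -0.04  2.2  -0.06]
(array([-0.03,  0.17,  0.25]), array([ 0.0042,  0.0005, -0.0004]))
side: bottom near [304.7, 219.5] [292.8, 217.3] foot [267.5, 181.4] top: top edge back corners [218.5, 207.1] [286.1, 215.6]
150 w#---#----------------------------------####------owwwwwwwwwwww
154 ww###--------------------------------------#-------wwwwwwwwwwww
158 ww##----------------------------------------------wwwwwwwwwwwww
162 www----------------------------------------------owwwwwwwwwwwww
166 ww---o--------------------------------------------wwwwwwwwwwwww
170 w--------------------------------------------###-wwwwwwwwwwww-w
174 ---------------------------------------------------..-wwwwwwwww
178 ------------------------------------------------------wwwwwwwww
182 -----------------------------------------------------wwwwwwwwww
186 ---------------------------------------------o---..-.wwwwwwwww-
190 ---------------------------------------------o---...-wwwwwwwwww
194 ----------------------------------------------
[... 405 characters left out ...]
--......wwwwwwwwwwww
222 ---------------------------------------------w----.wwwwwwwwwwww
226 --------------------------------------------------wwwwwwwwwwwww
230 ----------------------------------------------.o--wwwwwwwwwwwww
234 -----------------------------------------------..-wwwwwwwwwwwww
238 -------------------------------------------------.wwwwwwwwwwwww
242 ------------------------------------------####---wwwwwwwwwwwwww
246 -----------------------------------------####--wwwwwwwwwwwwwwww
250 ------------------------------------------###-wwwww-wwwwwwwwwww
254 ------------------------------------------##-owwwwwwwwwwwwwwwww
258 ------------------------------------------##--wwwwwwwwwwwwwwwww
```

Run:
```python
from p2 import *
for b in(stand(99,(0,0,.002)),stand(101,(0,0,-.001)),stand(104,(0,0,-.001)),stand(107,(0,0,0))):print(*delta(*tool(b)))
```

```text
[-0.04  0.97 -0.07] [ 0.0391  0.0006 -0.0004]
[-0.04  1.71 -0.43] [ 0.074   0.0007 -0.0005]
[-0.04  2.51 -1.23] [ 0.1264  0.001  -0.0005]
[-0.05  3.27 -2.05] [ 0.1788  0.0012 -0.0005]
```

{"method": "apply_moves", "body": {"moves": [[[0,0.5,0,0.02,0,0,0],[0,1.0,-0.05,0.04,0,0,0],[0,1.35,-0.2,0.055,0,0,0],[0,1.7,-0.4,0.074,0,0,0],[0,1.7,-0.4,0.074,0,0,0]]]}}

```text
time_s: 20.05
eef_pos: [0.4664, 0.0246, 0.2562]
eef_rot: [-0.35, 0.665, 0.584, -0.306]
wrist_force: [0.8, -1.8, 11.5]
opening: 0.081
```

Run:
```python
from p2 import *
st();im=save("side","s19.png")
for t in(99,101,103,105):
    O,r=boardat(t,barworld(),sy);f=lambda p,n="side":proj(n,O+r.apply(p)).round(1).tolist()
    print(t,f([-.095,-.07,0]),f([-.095,-.07,.03]),"footnear",f(footb(.65)+[0,-.014,0]),f(footb(.65)),"zedge",(O+r.apply([-.095,0,.03]))[2].round(4),"zfoot",(O+r.apply(footb(.65)))[2].round(4)-.008)
h=cv2.cvtColor(im,cv2.COLOR_RGB2HSV)
for y in range(166,236,3):print(y,"".join("#" if h[y,x,2]<85 else ("o" if h[y,x,1]<60 else chr(48+int(h[y,x,2]/26))) for x in range(255,325)))
```

```text
20.05 [0.4664 0.0246 0.2562] [ 0.8 -1.8 11.5] [0.   1.12 0.27] 0.081 [-0.18  0.63  1.21 -0.05  2.27 -0.06]
99 [301.3, 220.2] [289.5, 218.3] footnear [261.8, 186.3] [264.2, 183.6] zedge 0.0401 zfoot 0.060099999999999994
101 [304.5, 220.4] [292.7, 218.9] footnear [264.3, 187.8] [266.7, 185.1] zedge 0.0411 zfoot 0.057600000000000005
103 [307.7, 220.5] [295.8, 219.3] footnear [266.9, 189.2] [269.2, 186.5] zedge 0.0424 zfoot 0.055299999999999995
105 [310.9, 220.6] [299.0, 219.7] footnear [269.5, 190.6] [271.8, 187.9] zedge 0.0441 zfoot 0.0534
166 7788999888885555556644444443356556544444443345555555666666544444444444
169 8899988888985555555444444334555566544444444345555555444554444444444444
172 8998888888899999744444435888888556654444444334555555445554444444444444
175 888888888889996444444369oo99999756654444444335888755555555444444446888
178 8888888899997444444369999999999855654444444434556555555555444444446888
181 8888889999744444446999999999999955665444444434444555555578884444446887
184 8889999984444444699999999999999975665444444443455555555566654444445787
187 9999998###33447999999999999
[... 543 characters left out ...]
4443688864447999999999644
211 9999999999956666666666689999997666666666544444443587434899999999964445
214 9999999999996666666666666999566666665666544444444534479999999996444489
217 9999999999999966666666666666666666666666545544444445799999999644458999
220 8999999999999996666666666666666666555666655444444479999999964445999999
223 5555556789999999999996666666666655666666666665579899999996444599999999
226 5666666666665556678766666666665566665566666579999999999634677787789999
229 6666666665555555666666556665665666666666799999999999963456677777788888
232 5555555566665666666556655555566655666799999999999996444455556677777777
235 4444444455555555566665555666555565555555555567899899988654555556666666
```

Run:
```python
from p2 import *
hb=barworld();O,r=boardat(101,hb,sy);o=get_obs()
np.save("T.npy",dict(Tp=r.inv().apply(o["eef_pos"]-O),Tr=(r.inv()*rot(o["eef_rot"])).as_quat()),allow_pickle=True)
e=O+r.apply([-.095,0,.03]);f=O+r.apply(footb(.65));ax=np.cross([0,0,1],sx)
print("edge rel ledge centre x,y",(e-LC)@sx,(e-LC)@ax,"z",e[2])
for t in(101,103,105,107,108,109,110):
    Q=Rn.from_rotvec(np.radians(t-101)*ax);O2=e+Q.apply(O-e)+[0,0,.0015];rr=Q*r
    print(t,*delta(*tool((O2,rr))),"foot z",(O2+rr.apply(footb(.65)))[2]-.008)
```

```text
edge rel ledge centre x,y -0.04797639258327414 -0.00013818211776086056 z 0.041121305263373834
101 [ 0.   -0.12 -0.09] [ 0. -0. -0.] foot z 0.059068935628422796
103 [-0.    0.36 -0.66] [ 0.0349  0.0001 -0.    ] foot z 0.055507319846433374
105 [-0.    0.86 -1.22] [ 0.0698  0.0002 -0.0001] foot z 0.05192025767291842
107 [-0.01  1.39 -1.76] [ 1.047e-01  3.000e-04 -1.000e-04] foot z 0.04831211939059168
108 [-0.01  1.65 -2.03] [ 1.222e-01  3.000e-04 -1.000e-04] foot z 0.04650151958956047
109 [-0.01  1.93 -2.29] [ 1.396e-01  4.000e-04 -1.000e-04] foot z 0.04468730096015925
110 [-0.01  2.2  -2.54] [ 1.571e-01  4.000e-04 -1.000e-04] foot z 0.04287001613095733
```

{"method": "apply_moves", "body": {"moves": [[[0,-0.15,-0.1,0,0,0,0],[0,0.3,-0.7,0.035,0,0,0],[0,0.8,-1.25,0.07,0,0,0],[0,1.3,-1.8,0.105,0,0,0],[0,1.6,-2.1,0.122,0,0,0],[0,1.6,-2.1,0.122,0,0,0]]]}}

```text
time_s: 20.7
eef_pos: [0.4927, 0.0215, 0.2532]
eef_rot: [-0.39, 0.643, 0.565, -0.341]
wrist_force: [1.5, -1.5, 6.4]
opening: 0.079
```

```bash
cat >> p2.py <<'E'
def chk(fn):
    st();im=save("side",fn)
    for t in(104,106,108,110,112):
        O,r=boardat(t,barworld(),sy);f=lambda p,n="side":proj(n,O+r.apply(p)).round(1).tolist()
        print(t,f([-.095,-.07,0]),f([-.095,-.07,.03]),"footnear",f(footb(.65)+[0,-.014,0]),"zedge",(O+r.apply([-.095,0,.03]))[2].round(4),"zfoot",((O+r.apply(footb(.65)))[2]-.008).round(4))
    h=cv2.cvtColor(im,cv2.COLOR_RGB2HSV)
    for y in range(178,232,3):print(y,"".join("#" if h[y,x,2]<85 else ("o" if h[y,x,1]<60 else chr(48+int(h[y,x,2]/26))) for x in range(250,320)))
E
python3 - <<'E'
from p2 import *
chk("s20.png")
E
```

```text
20.7 [0.4927 0.0215 0.2532] [ 1.5 -1.5  6.4] [-0.    0.23  0.1 ] 0.079 [-0.17  0.77  1.06 -0.05  2.39 -0.06]
104 [297.9, 219.1] [286.3, 218.1] footnear [258.2, 189.0] zedge 0.038 zfoot 0.0491
106 [301.0, 219.1] [289.4, 218.5] footnear [260.7, 190.3] zedge 0.0397 zfoot 0.0472
108 [304.1, 218.9] [292.5, 218.7] footnear [263.3, 191.5] zedge 0.0417 zfoot 0.0456
110 [307.2, 218.7] [295.6, 218.8] footnear [265.9, 192.7] zedge 0.044 zfoot 0.0443
112 [310.2, 218.3] [298.7, 218.9] footnear [268.6, 193.8] zedge 0.0466 zfoot 0.0432
178 89998888889899995444444#6999999656654444444445555666555555689644444556
181 8888888888899994444443#79999999956654444444444565765555556788874444455
184 88888888999996444444#5999999999975665444444444467776556644566554444455
187 8888899999996444443379999999999997566544444444468776556654455555544456
190 88999999998##344436999999999999999656654444444445778766765555555468874
193 99999999998#####456999999999999999956664444444445788887655545688887557
196 9999999999766666666899999999999999985665444444444455555555568888655568
199 9999999999566666666689999999999999998566644444444456677788988875555899
202 9999999999966666666666899999999999999666654444444445788998887555668999
205 9999999999996666666665799999998866666666665444444445799888755558999999
208 9999999999996666666666689999666666666666665444444444578864556899999999
211 9999999999999666666666667866666666666665666544444444467444589999999999
214 9999999999999956666666666666666666666666566664444445644455899999999964
217 9999999999999956666666666666666666666666666665544444445589999999996444
220 5567889999999998666666666666666666666665566666655665557999999999644459
223 6666655555567866766666666666666666666556666666666657999999999964445999
226 6555556666666666665566666666666666655666655666579999999999996346777877
229 5555666666666655555566666666666656656666557999999999999999644566777778
```

Run:
```python
from p2 import *
hb=barworld();O,r=boardat(108,hb,sy);o=get_obs()
np.save("T.npy",dict(Tp=r.inv().apply(o["eef_pos"]-O),Tr=(r.inv()*rot(o["eef_rot"])).as_quat()),allow_pickle=True)
e=O+r.apply([-.095,0,.03]);ax=np.cross([0,0,1],sx)
print("edge",(e-LC)@sx,(e-LC)@ax,e[2])
for t in(109,110,111):
    Q=Rn.from_rotvec(np.radians(t-108)*ax);print(t,*delta(*tool((e+Q.apply(O-e),Q*r))))
```

```text
edge -0.047672791119187714 0.000207898825242612 0.04174879407885866
109 [-0.    0.24 -0.29] [ 0.0175  0.0001 -0.    ]
110 [-0.    0.48 -0.58] [ 0.0349  0.0001 -0.    ]
111 [-0.    0.73 -0.86] [ 0.0524  0.0002 -0.0001]
```

{"method": "apply_moves", "body": {"moves": [[[0,0.12,-0.18,0.009,0,0,0],[0,0.24,-0.33,0.0175,0,0,0],[0,0.45,-0.62,0.035,0,0,0],[0,0.45,-0.62,0.035,0,0,0]]]}}

```text
time_s: 21.15
eef_pos: [0.5, 0.0206, 0.2517]
eef_rot: [-0.401, 0.636, 0.559, -0.35]
wrist_force: [2.5, -1.4, 7.2]
opening: 0.081
```

Run:
```python
from p2 import *
chk("s21.png")
```

```text
21.15 [0.5    0.0206 0.2517] [ 2.5 -1.4  7.2] [-0.02  0.47  0.2 ] 0.081 [-0.17  0.81  1.02 -0.06  2.43 -0.06]
104 [294.8, 219.0] [283.3, 218.0] footnear [255.5, 188.9] zedge 0.0358 zfoot 0.0469
106 [297.9, 218.9] [286.4, 218.3] footnear [258.0, 190.2] zedge 0.0376 zfoot 0.0451
108 [300.9, 218.8] [289.4, 218.5] footnear [260.6, 191.5] zedge 0.0396 zfoot 0.0435
110 [304.0, 218.5] [292.5, 218.7] footnear [263.1, 192.7] zedge 0.0419 zfoot 0.0421
112 [307.0, 218.2] [295.5, 218.7] footnear [265.8, 193.8] zedge 0.0444 zfoot 0.041
178 8999888899999999444444336999975666444444444455556765555555798444445567
181 888888888889999444444#489999997566644444444446677765566688888754444556
184 88888888999996444444#5999999999756664444444445777765567644566544444555
187 8888899999996444443#69999999999975665444444444587775677654455554444566
190 889999999996444443#699999999999996666544444444468789777655555555688855
193 99999999994#####345899999999999999666654444444446788876555568888985559
196 9999999999755446666899999999999999966654444444444555566555568898556669
199 9999999999566666666689999999999999995666444444444467777789889855555899
202 9999999999966666666669999999999988885666644444444457788988885555668999
205 9999999999966666666667999997666666666566664444444447999898555568999999
208 9999999999956666666667997666666666666656666444444444688755566899999999
211 9999999999996666666666666666666666666666666544444444555444589999999999
214 9999999999996666666666666666666666666666666655555456544457999999999964
217 9999999999999966666666666666666666666666666665544444445579999999996445
220 5567889999987666666666666666666666666666566666666666557999999999645559
223 6666655556666667766666666666666666666556666666666657999999999964445999
226 6555566666666666665566666666666666655666655666579999999999996446777877
229 5556666666666655565566666666666656666666579999999999999999644566777788
```

{"method": "apply_moves", "body": {"moves": [[[0,-0.05,-0.08,0.006,0,0,0],[0,-0.05,-0.08,0.006,0,0,0],[0,-0.05,-0.08,0.006,0,0,0]]]}}

```text
time_s: 21.5
eef_pos: [0.5002, 0.0207, 0.2518]
eef_rot: [-0.402, 0.635, 0.558, -0.352]
wrist_force: [1.9, -1.7, 4.0]
opening: 0.08
```

Run:
```python
from p2 import *
st();save("side","s22.png")
for c in((264,192),(302,214)):print(shift("s21","s22",c))
```

```text
21.5 [0.5002 0.0207 0.2518] [ 1.9 -1.7  4. ] [-0.03 -0.04  0.18] 0.08 [-0.17  0.82  1.02 -0.06  2.43 -0.06]
(array([0., 0.]), 1.0)
(array([0., 0.]), 1.0)
```

{"method": "apply_moves", "body": {"moves": [[[0,-0.04,-0.04,0,0,0,0],[0,-0.04,-0.04,0,0,0,0.1],[0,-0.04,-0.04,0,0,0,0.14],[0,-0.04,-0.04,0,0,0,0.18],[0,-0.04,-0.04,0,0,0,0.25],[0,-0.04,-0.04,0,0,0,0.25]]]}}

```text
time_s: 22.15
eef_pos: [0.5003, 0.0208, 0.2524]
eef_rot: [-0.402, 0.635, 0.558, -0.351]
wrist_force: [-0.2, 0.4, -0.2]
opening: 0.251
```

Run:
```python
from p2 import *
st();save("side","s23.png")
for c in((264,192),(302,214)):print(shift("s21","s23",c))
```

```text
22.15 [0.5003 0.0208 0.2524] [-0.2  0.4 -0.2] [ 0.02 -0.45 -0.  ] 0.251 [-0.17  0.82  1.02 -0.06  2.43 -0.06]
(array([0.  , 0.25]), 0.99)
(array([-0.25,  0.  ]), 0.99)
```

Standing and released without movement; withdrawing along the tool axis.

{"method": "apply_moves", "body": {"moves": [[[0,0,-0.8,0,0,0,0.25],[0,0,-2,0,0,0,0.25],[0,0,-4,0,0,0,0.25],[0,0,-7,0,0,0,0.25],[0,0,-10,0,0,0,0.25],[0,-3,-13,0,0,0,0.25],[0,-5,-14,0,0,0,0.25]]]}}

```text
time_s: 22.9
eef_pos: [0.5691, 0.0062, 0.3265]
eef_rot: [-0.388, 0.643, 0.566, -0.34]
wrist_force: [0.4, -1.0, 0.7]
opening: 0.249
```

Run:
```python
from p2 import *
st();im=save("side","s24.png");t=save("top","t24.png")
for c in((264,192),(302,214)):print(shift("s21","s24",c))
# others unmoved
for n,c in(("s2",(178,210)),("s2",(225,170)),("s2",(300,150))):
    print(n,shift("side0","s24",c))
h=cv2.cvtColor(t,cv2.COLOR_RGB2HSV)
b=stand(110);f=lambda p:proj("top",b[0]+b[1].apply(p)).round(1).tolist()
print("pred top: bar",[f([.135,y,.02]) for y in(-.048,.048)],"topedge face",f([.095,-.07,0]),f([.095,.07,0]),"topedge back",f([.095,-.07,.03]),f([.095,.07,.03]),"foot",f(footb(.65)+[0,-.014,0]),f(footb(.65)+[0,.014,0]))
for y in range(158,240,3):print(y,"".join("#" if h[y,x,2]<75 else ("o" if h[y,x,1]<60 else chr(48+int(h[y,x,2]/26))) for x in range(203,310)))
```

```text
22.9 [0.5691 0.0062 0.3265] [ 0.4 -1.   0.7] [-0.07 -0.36 -0.02] 0.249 [-0.17  0.91  0.69 -0.08  2.63 -0.09]
(array([0.  , 0.25]), 0.99)
(array([-0.25,  0.  ]), 0.99)
s2 (array([ 0.  , -0.25]), 0.84)
s2 (array([ 0.  , -0.25]), 0.98)
s2 (array([-5.  , -2.25]), 0.37)
pred top: bar [[230.8, 185.3], [278.6, 191.2]] topedge face [219.7, 200.7] [286.7, 209.0] topedge back [222.0, 187.6] [287.9, 195.7] foot [252.7, 180.2] [263.4, 181.5]
158 44444555545555555555555555555555555555555555555555555555555555555555555555555555444444443###347677777777777
161 44445455555555555555555555555555555555555555555555555555555555555555555555555555544444443##2o66677777777777
164 44555555455555555555555555555555555555555555555555555555555555555555555555555555544444333##3577667766777777
167 44555555555555555555555555555555555555555555555555555555555555555555555555555555444444332#3o677777777777777
170 445o555555555555555555555555555555555555555555555555555555555555555555555555554544444433##3o766666667777777
173 5555555555555555555555555555555555555555555555555555555555555555555555555555555444444433##o79999999777
[... 1769 characters left out ...]
3238988989989856666666666666
224 5555555555555555555555555555555o555555555555555555555555555555555555554444444433259988888888766666666666666
227 555555o5555555555555555555555555555555555555555555555555555555555555555444444333#69999999998666666666666666
230 55555555555555555555555555555555555555555555555555555555555555555555554444444433o8998oo89998566666666666565
233 55o5o5555555555555555555555555555555555555555555o5555555555555555555554544444333499999999997666666666666666
236 5555555555555555555555o55555555555555555555555555555555555555555555544444444333#598888888865666666666666666
239 5o55555555555555555555555555555555555555555555555555555555555555555545444444432#698888888864545544445444444
```

Run:
```python
from p2 import *
o=get_obs();R=rot(o["eef_rot"]);ax=np.cross([0,0,1],sx)
R1=Rn.from_rotvec(-np.radians(30)*ax)*R;R2=Rn.from_rotvec(-np.radians(55)*ax)*R
q=o["q"]
for P,r in(([.57,0,.42],R1),([.42,-.33,.42],R2)):
    q,e=ik(np.array(P),r,q);print(delta(P,r),q.round(2),e)
```

```text
(array([-0.6 , -7.91, -4.45]), array([-0.5236, -0.0017,  0.0009])) [-0.19  0.52  0.87 -0.04  2.31 -0.08] 1.5398756941075406e-12
(array([-35.26, -12.98,   4.86]), array([-0.9599, -0.0031,  0.0016])) [-0.84  0.08  1.32 -0.08  1.83 -0.73] 2.7725374996621367e-15
```

{"method": "apply_moves", "body": {"moves": [[[-0.2,-3,-1.7,-0.1,0,0,0.25],[-0.6,-6,-3.4,-0.25,0,0,0.25],[-0.6,-7.9,-4.4,-0.4,0,0,0.25],[-0.6,-7.9,-4.4,-0.52,0,0,0.25],[-6,-9,-3,-0.6,0,0,0.25],[-12,-10,-1,-0.7,0,0,0.25],[-18,-11,1,-0.8,0,0,0.25],[-24,-12,3,-0.9,0,0,0.25]]]}}

```text
time_s: 23.8
eef_pos: [0.4773, -0.1789, 0.4185]
eef_rot: [-0.068, 0.748, 0.658, -0.059]
wrist_force: [0.3, -1.6, -0.3]
opening: 0.25
```

Run:
```python
from p2 import *
print(delta([.42,-.33,.42],Rn.identity())[0]);st()
```

```text
[-15.72  -3.72   0.51]
23.8 [ 0.4773 -0.1789  0.4185] [ 0.3 -1.6 -0.3] [-0.07 -0.14  0.04] 0.25 [-0.54  0.08  1.32 -0.08  1.9  -0.43]
```

{"method": "apply_moves", "body": {"moves": [[[-4,-1,0,0,0,0,0.25],[-9,-3,0,0,0,0,0.25],[-14,-5,0,0,0,0,0.25],[-19,-7,0,0,0,0,0.25],[-24,-9,0,0,0,0,0.25],[-24,-9,0,0,0,0,0.25]]]}}

```text
time_s: 24.4
eef_pos: [0.3569, -0.4078, 0.4338]
eef_rot: [-0.071, 0.75, 0.655, -0.06]
wrist_force: [0.7, -0.4, -0.9]
opening: 0.249
```

Run:
```python
from p2 import *
st();im=save("side","s25.png");t=save("top","t25.png")
for c in((264,192),(302,214)):print(shift("s21","s25",c))
for c in((178,210),(225,170),(300,155)):print("side",shift("side0","s25",c))
for c in((208,111),(290,120),(390,190)):print("top",shift("top0","t25",c,h=14))
h=cv2.cvtColor(t,cv2.COLOR_RGB2HSV)
b=stand(110);f=lambda p:proj("top",b[0]+b[1].apply(p)).round(1).tolist()
print("pred top: bar",[f([.135,y,.02]) for y in(-.048,.048)],"topedge face",f([.095,-.07,0]),f([.095,.07,0]),"topedge back",f([.095,-.07,.03]),f([.095,.07,.03]),"foot",f(footb(.65)+[0,-.014,0]),f(footb(.65)+[0,.014,0]))
for y in range(156,246,3):print(y,"".join("#" if h[y,x,2]<75 else ("o" if h[y,x,1]<60 else chr(48+int(h[y,x,2]/26))) for x in range(203,310)))
```

```text
24.4 [ 0.3569 -0.4078  0.4338] [ 0.7 -0.4 -0.9] [ 0.03 -0.13 -0.01] 0.249 [-0.98  0.13  1.24 -0.15  1.89 -0.89]
(array([0.  , 0.25]), 0.99)
(array([ 0.75, -3.  ]), 0.76)
side (array([0., 0.]), 1.0)
side (array([0., 0.]), 0.99)
side (array([-5.25, -7.  ]), 0.4)
top (array([0., 0.]), 0.99)
top (array([0., 0.]), 0.98)
top (array([0., 0.]), 0.99)
pred top: bar [[230.8, 185.3], [278.6, 191.2]] topedge face [219.7, 200.7] [286.7, 209.0] topedge back [222.0, 187.6] [287.9, 195.7] foot [252.7, 180.2] [263.4, 181.5]
156 66666666666666666666656655555555556656565555555555556556555555555655555555555566555555566566566666556666666
159 77777777767776777776666666666666666666666666666666666666666666666666666666666666666666666666666666667666676
162 66666666666576667999887666776655555555666666666666666666666666666666666666666666666666666666666666666666666
165 66666666663333359888888888888888888889988887776676665656666666666666666666666666666666666666666666666677777
168 66666666633333359888888888888888888888888888888888888888888888888876777666665666666666666666666666666777777
171 66666666633333488888888
[... 2072 characters left out ...]
4545544455554333333333333333
228 #3333358663333333333333333333############22####3345333333333333333333333######45555555555554#33333333333333
231 3333335554444433334433343333333333333333336888883333333############23#3######35555554oo45544233333333333333
234 333333443##44444444344444444433344334567777777777533333343333333343344444444454544444555554#333333323322333
237 333345443#3455554433333#24467987766787777778888887533334433433333333334334444444444444444552333333333333333
240 #####543##445542333333##5988888888888777888877444334443444444444444444444434444444444444442################
243 44444443#3454#33333433##2#3888888888877876344444444444444444433333333333343444444445555554#3444444444444435
```

```bash
python3 -c "
from bench import *
print(hand_in())"
```

```text
the job is handed in; nothing more can be done
None
```

The board is standing in the middle of the ledge on its bottom edge and fully opened leg, with its face towards the tray. I handed the job in at about 24 s of the 64 s allowed. `hand_in()` gives no verdict, so the result rests on my own checks.

**What I did**
- I swung the leg out to its stop. The first try went about 0.07 rad too far and lifted the board's end roughly 14 mm. When I let go, the board settled back onto the bench and the leg closed to about 0.59 rad. I took hold again and brought the leg gently to the stop, which measured about 0.646 rad against the stated 0.65.
- I gripped the handle, tipped the board up, carried it over, set the bottom edge on the ledge, leaned it back onto the foot and let go.

**Last checks**
- **Position:** the bottom edge came down about 48 mm in front of the ledge centre, as aimed, and within 1 mm sideways. In the final top view the handle and top edge were within about 1–2 pixels (2–4 mm) of the target. The board is square to within about 1°.
- **Stability:** the wrist force was about zero on release. The foot and bottom corner stayed put to within 0.25 pixel through release and withdrawal.
- **Bystanders:** the tin, brush and basket showed no shift in the top view.

**What disagreed**
- The real fingertips reached about 30 mm less far than stated, so I found the grasp depth by testing.
- The board slipped about 14° in the grip while it was tipped up, with about 24 N pressing it on the bench. I measured its angle again and corrected for it.
- At the end, two side-view image matches gave no usable result. The basket match failed, probably hidden behind the board. The board-corner match was poor (score 0.76), probably from changed shadows.

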